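# Pack the detailing caddy and build the dust-safe stack

## Robot

A 7-joint arm with a two-finger parallel gripper is mounted at the origin on the work surface. World frame = base frame: x ahead of the robot, y to its left, z up, the work surface at z = 0. Lengths are in m, angles in rad, forces in N, time in s.
With the tool pointing down it reaches from about 0.425 to 0.925 m from the base axis. Payload 6.8 kg.
Tool frame: the origin (TCP) lies at the very end of the fingers, on their centre line; the grasp point (between the pads) lies 19 mm behind it (bot.grip_depth is the distance from the TCP to the grasp point, in m); z points along the fingers, y is the direction in which the jaws open and shut (so a half turn about z gives the same grasp; the last joint's range is limited). The gripper opens to 85 mm and grips with 20 to 120 N. Pads are 22 mm wide; open, the fingers measure 114 mm over their backs; the gripper's body (76 mm by 85 mm) begins 54 mm behind the grasp point. The pads swing forward as they close: fully open they stand 13 mm farther back than shut.
Start: joints at [1.191, 0.477, 0.022, 1.555, -0.011, 1.109, -0.083], TCP at [0.181, -0.65, 0.231] pointing down, gripper open.
Joint ranges: [-2.96, 2.96], [-0.34, 2.1], [-1.41, 1.46], [0.24, 2.44], [-1.37, 4.51], [0.17, 1.92], [-2.96, 2.96]. Speed limits (rad/s): [2.39, 2.39, 3.14, 3.14, 3.14, 3.14, 3.14].

## Interface

Orientations are given as a unit quaternion [w, x, y, z].
In Python, from station import bot gives the robot as it stands.
- The arm moves only by the tool step_arm, never from a script. Its argument "increments" is a list of rows, each a list of 7 numbers: the shift along the world's x, y, z in m, then the turn, a rotation vector about the world's x, y, z in degrees, then the gripper command: -1 is fully open, 1 is shut, values between are in proportion. In form: [[dx, dy, dz, rx, ry, rz, fingers], ...]. A call has 1 to 10 rows; each row is the pose to reach, as a shift and turn from the pose commanded when the call began; what a row does not reach only later rows make up. A row lasts 1/12 s, in which the tool goes at most 41.7 mm and 7.16 degrees, less where a joint would pass 70% of its speed; a pose out of reach is approached as far as the arm can. A call with a gripper value outside its range is refused whole. The fingers move at their own pace and stop on an object; "force" is the grip in N (left out, the last holds). Time passes only in rows, so rows that repeat a pose let the fingers close. It gives the time, the measured TCP pose, the force and the opening at its end, in the units of the state.
- bot.get_obs(): the state, without advancing time (a new reading comes with each control period).
- bot.read_camera(name): name is "scene" or "top" or "wrist"; returns a dict with "color" (480x640x3 uint8, red, green, blue), "intrinsics" (3x3 intrinsics, pixels), "extrinsics" (4x4, takes a point from camera to world coordinates). Camera axes: x right, y up, looking along -z (the intrinsics and any distortion apply to the point x, -y, -z); pixel columns grow to the right and rows downward; lengths in m; the calibration is good to about 2 mm. A picture is of the moment at which its call begins. There is no depth.
- bot.hand_in(): hands the job in, once; it reports no verdict.
Trained networks look in the newest picture that a camera, given by its name, has taken for a name from the list of things; names that differ only in an ending like _2 or _b are one class to them, and where a whole thing is asked for, a point or a joint stands for the part that bears it (a point fixed in the world has none). Each returns a list of dicts, best first, with "conf" (0 to 1); they miss things now and then, are a little off and sometimes report something else, mostly with a low value. They report only what shows in the picture. A call takes as long as a camera call.
- bot.recognise(thing, camera): "location" ([column, row] as shares, 0 to 1, of the picture: columns of its width, rows of its height, amid what is visible of it).
- bot.place_of(thing, camera): "location" ([column, row] as shares, 0 to 1, of the picture: columns of its width, rows of its height: a listed point, or the origin of a listed thing).
The state is a dict: "t": time; "q": joint angles; "joint_vel": joint speeds; "joint_torque": joint torques, N m; "eef_pos": TCP position; "tool_rot": TCP orientation; "contact_force": force on the tool from outside, world axes, zero at the start; "torque": the same for the moment, N m; "gripper_width": opening from 0.0 (shut) to 1.0 (fully open).
Only numpy, scipy, OpenCV 4.12 (cv2) and the standard library are available. Lean on these libraries where they do the work, as an engineer would, in place of code of your own. Each camera call takes 0.05 s, during which the arm holds its last target.

## Task

Pack the wheel-cleaning kit away in this order: lay the brush bristles down in the larger bay of the open caddy, stand the wax tin upright in the smaller bay, then put the lid squarely on the caddy so that it sits fully down all round. After that set the hub cap, dome up, over the lid's handle in the middle of the lid, and last stand the mug, still mouth down, over the hub cap's dome. Everything stays in place, let go and level; never tip the mug over.

Things in the scene. Friction and masses are not known exactly. Their poses are not given: they have to be found in the camera images.
- caddy: (mm) Open grey plastic box, fixed to the shelf, 240 (x, roughly away from the robot) by 160 (y) by 70 high, walls and floor 5. A low cross wall at x = +20 (4 thick, top 20 above the underside) makes two bays: larger, x -115 to +18 (centre -48); smaller, x +22 to +115 (centre +68); both y -75 to +75. Origin: centre of the underside, z up.
- lid: (mm) Loose grey plate, right way up, 256 (x) by 176 (y), z 10 to 16, 0.25 kg; lip below it, 214 by 134 by 10 deep, enters the caddy's mouth with 8 mm to spare each side. Black bar handle on the middle of the top, 50 (x) by 18 (y), z 16 to 42. Origin: centre of the lip's lower edge, z up. Seated: x along the caddy's x (either way round), origin 60 above the caddy's.
- hubcap: (mm) Loose chrome hub cap, dome up, 0.3 kg: round shell hollow below, diameter 130 at the lower rim, 92 at its flat top 36 above the origin, wall 3, inside 32 high. On the middle of the flat top a solid dome to grip, diameter 36, 34 tall (upper 7 chamfered), 70 mm in all. Origin: centre of the lower rim, z up. On the lid its origin is 16 above the lid's.
- mug: (mm) Loose white ceramic mug, mouth down, 0.22 kg: diameter 64 (inside 56), 80 high, 75 deep. Handle along its own +y, out to 59 mm from the axis, 13 to 67 above the origin. Origin: centre of the mouth (lower rim as it stands), z up. On the hub cap the mouth rests on the flat top around the dome: origin 36 above the hub cap's.
- tin: (mm) Round closed wax tin standing upright, bare metal with a darker lid, diameter 57, 45 mm high, 0.15 kg. Origin: centre of the underside, z up.
- brush: (mm) Purple hard rigid brush lying bristles down, 110 (x) by 42 (y) by 48 mm high, 0.09 kg; straight-sided back to grip from z 21 to 48, stiff bristle block under it 37 wide. Origin: centre of the underside of the bristles, z up.

How it is judged:
By the outcome, as a careful person would: the job done as asked, in the order asked, and still so for the second after the job is handed in, with the robot touching nothing.
It also fails if it takes over 141 s, if anything falls off the work surface, if the arm or the gripper's body presses on something with over 40 N, if the wrist force passes 120 N, or if a joint passes its speed limit or range.

## Working session

There is one attempt and no reset: what is moved stays moved. The work goes in short steps, Python scripts to look and compute and a tool call to move; the robot and the scene stay as the last step left them, time stands still between calls to the robot, and variables do not carry over. Pictures are saved under pics/ and viewed, and the job is handed in when it is done.

Besides the shell and the picture viewer there is one more tool, called after "Emit:" by a JSON object that holds its "name" and its "arguments", one argument or row to a line. step_arm: Moves the arm, as the interface text tells. Its arguments: {"type":"object","properties":{"increments":{"type":"array","items":{"type":"array","items":{"type":"number"}}},"force":{"type":"number"}},"required":["increments"]}

```bash
ls; mkdir -p pics; python3 - <<'E'
from station import bot
import cv2, numpy as np
o=bot.get_obs()
for k,v in o.items(): print(k,np.round(v,3))
for c in ["scene","top","wrist"]:
    r=bot.read_camera(c); cv2.imwrite(f"pics/a_{c}.png",r["color"][:,:,::-1]); print(c,np.round(r["intrinsics"],1).tolist(),np.round(r["extrinsics"],3).tolist())
    for t in ["caddy","lid","hubcap","mug","tin","brush"]:
        print(t,[(np.round(np.array(d["location"])*[640,480],0).tolist(),round(d["conf"],2)) for d in bot.place_of(t,c)][:3])
E
```

```text
pics
t 0.0
q [ 1.191  0.478  0.022  1.556 -0.012  1.109 -0.083]
joint_vel [-0.003 -0.001 -0.002 -0.    -0.001  0.004  0.001]
joint_torque [ 0.0000e+00 -5.9644e+01  1.6080e+00 -2.8119e+01  1.2000e-02  9.0000e-03
  0.0000e+00]
eef_pos [ 0.181 -0.65   0.23 ]
tool_rot [-0.001  0.991  0.135 -0.   ]
contact_force [-0.196  0.171 -0.355]
torque [-0.035 -0.041 -0.054]
gripper_width 0.997
scene [[583.2, 0.0, 320.2], [0.0, 583.2, 236.3], [0.0, 0.0, 1.0]] [[0.325, -0.771, 0.548, 1.117], [0.946, 0.26, -0.195, -0.228], [0.008, 0.581, 0.814, 0.912], [0.0, 0.0, 0.0, 1.0]]
caddy [([481.0, 194.0], 0.58)]
lid [([161.0, 298.0], 0.56)]
hubcap [([308.0, 307.0], 0.84), ([363.0, 192.0], 0.61)]
mug [([362.0, 191.0], 0.69)]
tin [([396.0, 273.0], 0.65)]
brush [([273.0, 226.0], 0.7)]
top [[608.6, 0.0, 332.5], [0.0, 608.6, 261.1], [0.0, 0.0, 1.0]] [[0.019, 0.988, -0.153, 0.348], [-1.0, 0.017, -0.013, 0.001], [-0.01, 0.154, 0.988, 1.287], [0.0, 0.0, 0.0, 1.0]]
caddy [([183.0, 275.0], 0.86), ([489.0, 274.0], 0.46)]
lid []
hubcap [([376.0, 215.0], 0.87)]
mug [([294.0, 314.0], 0.85)]
tin [([295.0, 221.0], 0.65)]
brush [([379.0, 306.0], 0.6)]
wrist [[386.6, 0.0, 314.7], [0.0, 386.6, 244.4], [0.0, 0.0, 1.0]] [[0.269, 0.914, 0.303, 0.259], [-0.963, 0.255, 0.085, -0.63], [0.0, -0.315, 0.949, 0.374], [0.0, 0.0, 0.0, 1.0]]
caddy []
lid []
hubcap []
mug []
tin []
brush []
```

View pics/a_scene.png

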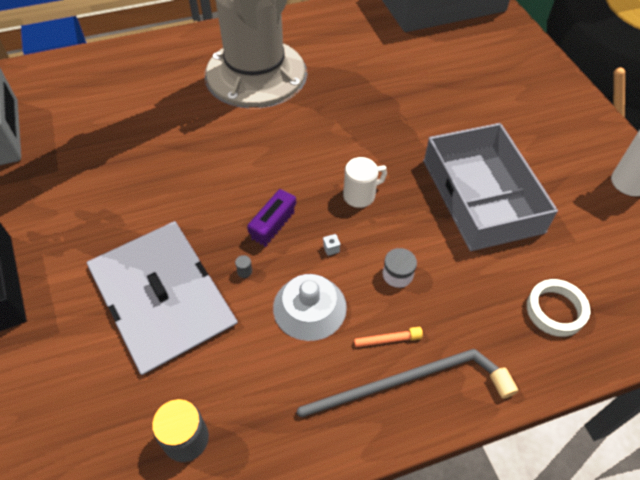

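View pics/a_top.png

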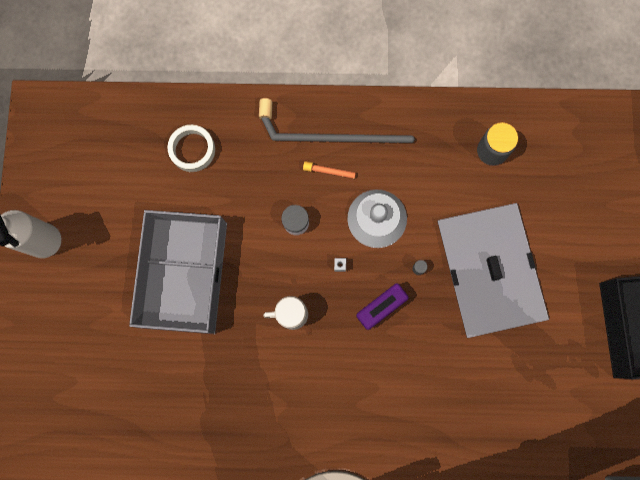

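```bash
python3 - <<'E'
import cv2
t=cv2.imread("pics/a_top.png"); 
cv2.imwrite("pics/b1.png",cv2.resize(t[195:345,120:320],None,fx=4,fy=4,interpolation=cv2.INTER_CUBIC))
cv2.imwrite("pics/b2.png",cv2.resize(t[180:345,320:560],None,fx=3.3,fy=3.3,interpolation=cv2.INTER_CUBIC))
E
```

```text
(no output)
```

View pics/b1.png

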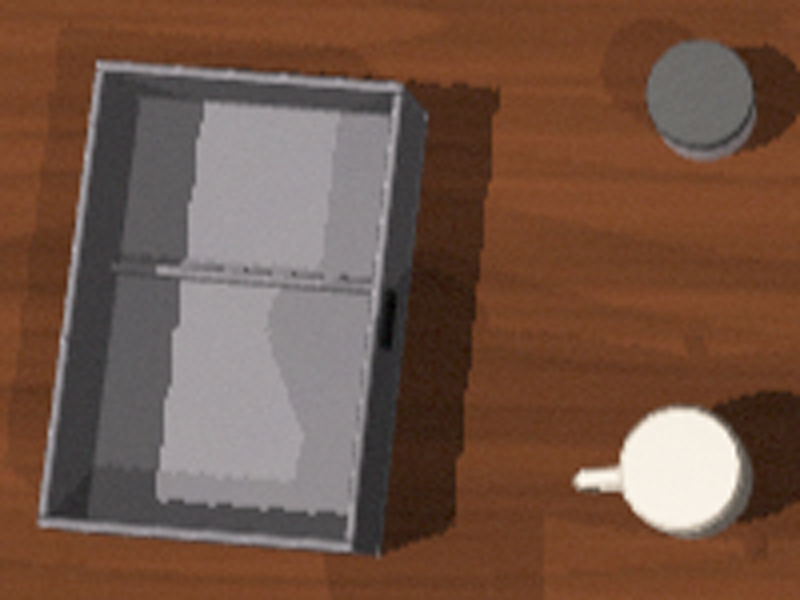

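View pics/b2.png

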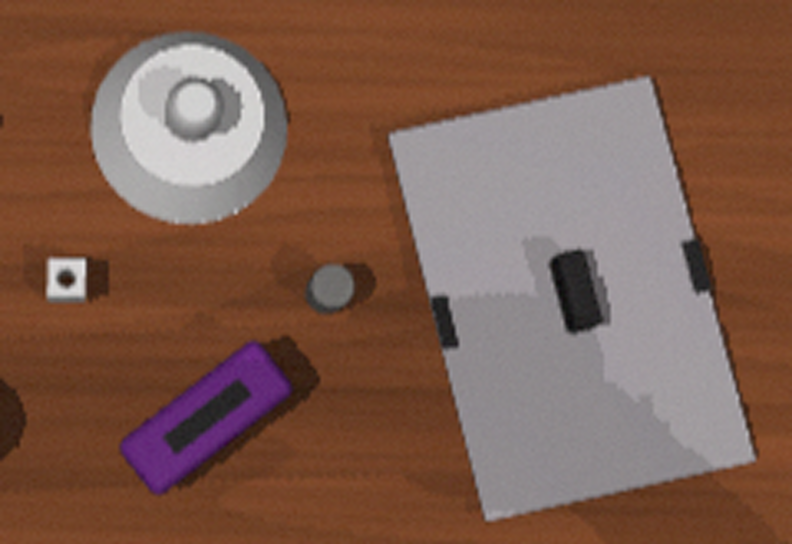

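```bash
cat > h.py <<'E'
import numpy as np, cv2
from scipy.optimize import least_squares
def proj(cam,P):
    P=np.atleast_2d(P); K,E=cam
    R=E[:3,:3];c=(P-E[:3,3])@R
    p=np.stack([c[:,0],-c[:,1],-c[:,2]],1)@K.T
    return p[:,:2]/p[:,2:]
def ray(cam,uv,z):
    K,E=cam
    d=np.linalg.inv(K)@np.array([uv[0],uv[1],1.]); d=E[:3,:3]@np.array([d[0],-d[1],-d[2]])
    o=E[:3,3]; return o+d*(z-o[2])/d[2]
def place(pose,L):
    x,y,a=pose[:3]; c,s=np.cos(a),np.sin(a); L=np.atleast_2d(L).astype(float)
    z0=pose[3] if len(pose)>3 else 0
    return np.stack([x+c*L[:,0]-s*L[:,1],y+s*L[:,0]+c*L[:,1],L[:,2]+z0],1)
def fit(cam,L,uv,p0):
    r=least_squares(lambda p:(proj(cam,place(p,L))-uv).ravel(),p0); return r.x,np.sqrt(np.mean(r.fun**2))
def circ(r,z,n=48):
    t=np.linspace(0,2*np.pi,n,endpoint=False); return np.stack([r*np.cos(t),r*np.sin(t),0*t+z],1)
def rect(hx,hy,z): return np.array([[hx,hy,z],[hx,-hy,z],[-hx,-hy,z],[-hx,hy,z]])
def grab(name):
    from station import bot
    r=bot.read_camera(name); return r["color"][:,:,::-1].copy(),(r["intrinsics"],r["extrinsics"])
def crop(img,x0,x1,y0,y1,f): return cv2.resize(img[y0:y1,x0:x1],None,fx=f,fy=f,interpolation=cv2.INTER_CUBIC)
def draw(img,cam,P,f,x0,y0,col=(0,255,0)):
    q=((proj(cam,P)+.5-[x0,y0])*f-.5); cv2.polylines(img,[np.round(q*8).astype(np.int32)],True,col,1,cv2.LINE_AA,3)
E
python3 - <<'E'
from h import *
import json
it,ct=grab("top"); is_,cs=grab("scene")
cv2.imwrite("pics/c_scene.png",is_);cv2.imwrite("pics/c_top.png",it)
np.savez("cams.npz",Kt=ct[0],Et=ct[1],Ks=cs[0],Es=cs[1])
f1=lambda p:(np.array(p,float)+.5)/4-.5+[120,195]
f2=lambda p:(np.array(p,float)+.5)/3.3-.5+[320,180]
c=fit(ct,rect(.12,.08,.07),f1([(98,63),(400,85),(352,550),(40,525)]),[.35,.3,0])
l=fit(ct,rect(.128,.088,.016),f2([(390,133),(652,77),(756,460),(488,521)]),[.35,-.3,0])
b=ray(ct,f2([207,418]),.048); b1=ray(ct,f2([140,470]),.048); b2=ray(ct,f2([275,366]),.048)
print("caddy",c,"\nlid",l,"\nbrush",b,np.degrees(np.arctan2(*(b2-b1)[1::-1])))
print("brush len",np.linalg.norm(b2-b1))
print("hub",ray(ct,f2([192.5,114]),.036),ray(ct,f2([195,107]),.068))
print("tin",ray(ct,f1([701,93]),.045)); print("mug",ray(ct,f1([681,470]),.08),ray(ct,f1([577,480]),.05))
E
```

```text
caddy (array([ 0.51294187,  0.33414903, -0.05578843]), np.float64(0.745865133263136)) 
lid (array([ 0.5347236 , -0.32023135,  0.23464419]), np.float64(0.47969740576853687)) 
brush [ 0.44919826 -0.08668054  0.048     ] -51.55642730313926
brush len 0.10566990787043819
hub [ 0.64392851 -0.07701866  0.036     ] [ 0.64084269 -0.07654764  0.068     ]
tin [0.63100371 0.09700981 0.045     ]
mug [0.43170333 0.09873551 0.08      ] [0.42773573 0.15386762 0.05      ]
```

```bash
cat > ov.py <<'E'
from h import *
def models(P):
    out=[]
    if "caddy" in P:
        out+=[place(P["caddy"],rect(.12,.08,.07)),place(P["caddy"],rect(.12,.08,0))]
    if "lid" in P: out+=[place(P["lid"],rect(.128,.088,.016)),place(P["lid"],rect(.025,.009,.042))]
    if "brush" in P: out+=[place(P["brush"],rect(.055,.021,.048))]
    if "hub" in P: out+=[place(P["hub"],circ(.065,0)),place(P["hub"],circ(.046,.036)),place(P["hub"],circ(.018,.063))]
    if "tin" in P: out+=[place(P["tin"],circ(.0285,0)),place(P["tin"],circ(.0285,.045))]
    if "mug" in P: out+=[place(P["mug"],circ(.032,0)),place(P["mug"],circ(.032,.08))]
    return out
def overlay(img,cam,P,x0,x1,y0,y1,f,fn):
    I=crop(img,x0,x1,y0,y1,f)
    for m in models(P): draw(I,cam,m,f,x0,y0)
    cv2.imwrite(fn,I)
E
python3 - <<'E'
from ov import *
C=np.load("cams.npz"); ct=(C["Kt"],C["Et"]);cs=(C["Ks"],C["Es"])
P=dict(caddy=[.5129,.3341,-.0558],lid=[.5347,-.3202,.2346],brush=[.4492,-.0867,-.9],hub=[.6424,-.0768,0],tin=[.631,.097,0],mug=[.4317,.0987,0])
t=cv2.imread("pics/c_top.png");s=cv2.imread("pics/c_scene.png")
overlay(t,ct,P,120,320,195,345,4,"pics/d1.png");overlay(t,ct,P,320,560,180,345,3.3,"pics/d2.png")
overlay(s,cs,P,330,570,110,290,3.3,"pics/d3.png");overlay(s,cs,P,80,360,180,380,2.8,"pics/d4.png")
E
```

```text
(no output)
```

View pics/d1.png

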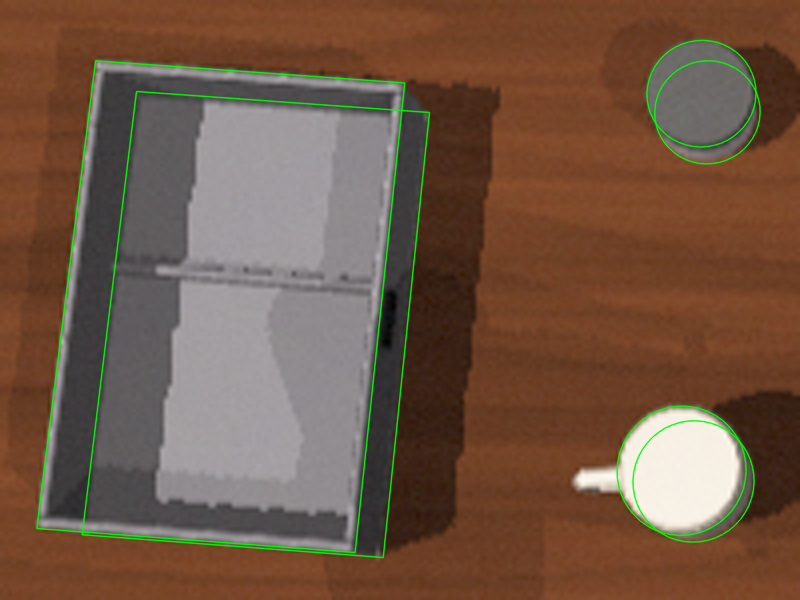

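View pics/d2.png

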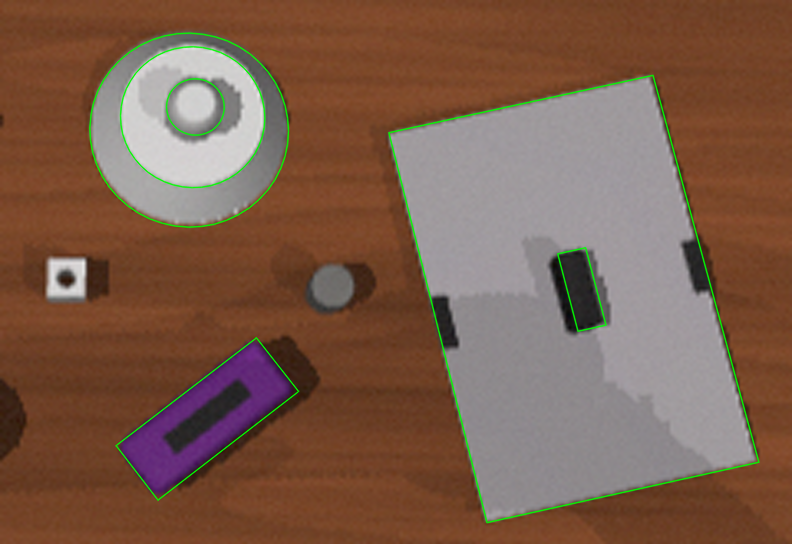

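View pics/d3.png

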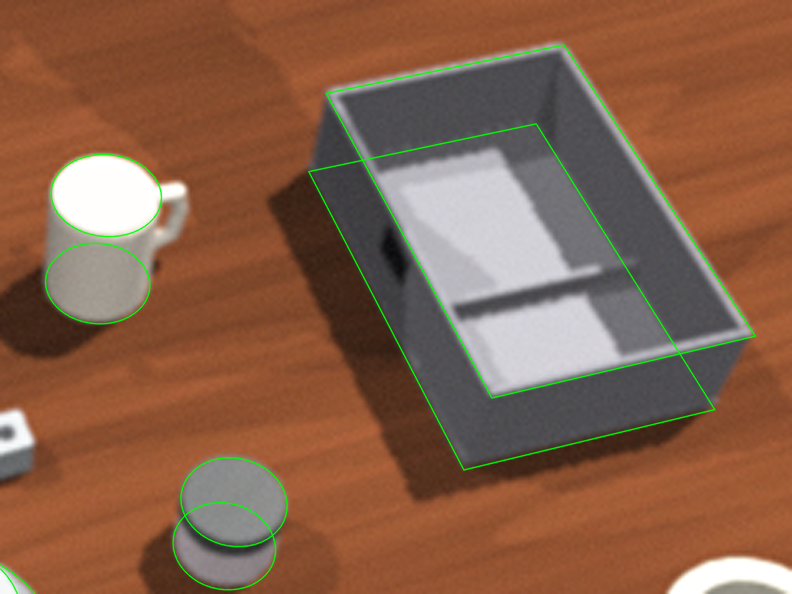

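View pics/d4.png

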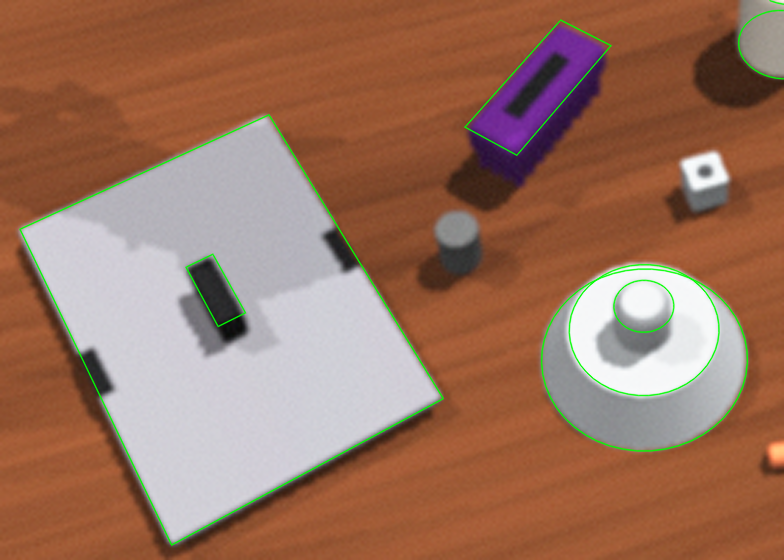

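Emit:
{"name": "step_arm", "arguments": {
  "increments": [
    [0.268, 0.563, 0, 0, 0, 113, -1],
    [0.268, 0.563, 0, 0, 0, 113, -1],
    [0.268, 0.563, 0, 0, 0, 113, -1],
    [0.268, 0.563, 0, 0, 0, 113, -1],
    [0.268, 0.563, 0, 0, 0, 113, -1],
    [0.268, 0.563, 0, 0, 0, 113, -1],
    [0.268, 0.563, 0, 0, 0, 113, -1],
    [0.268, 0.563, 0, 0, 0, 113, -1],
    [0.268, 0.563, 0, 0, 0, 113, -1],
    [0.268, 0.563, 0, 0, 0, 113, -1]
  ],
  "force": 40
}}

```text
t: 1.98
eef_pos: [0.3608, -0.2723, 0.2317]
tool_rot: [0.001, 0.722, 0.692, -0.0]
contact_force: [1.0, -0.7, -0.3]
gripper_width: 1.002
```

Emit:
{"name": "step_arm", "arguments": {
  "increments": [
    [0.088, 0.186, -0.06, 0, 0, 40.8, -1],
    [0.088, 0.186, -0.06, 0, 0, 40.8, -1],
    [0.088, 0.186, -0.06, 0, 0, 40.8, -1],
    [0.088, 0.186, -0.06, 0, 0, 40.8, -1],
    [0.088, 0.186, -0.06, 0, 0, 40.8, -1],
    [0.088, 0.186, -0.06, 0, 0, 40.8, -1],
    [0.088, 0.186, -0.06, 0, 0, 40.8, -1],
    [0.088, 0.186, -0.06, 0, 0, 40.8, -1],
    [0.088, 0.186, -0.06, 0, 0, 40.8, -1]
  ]
}}

```text
t: 2.73
eef_pos: [0.4479, -0.0896, 0.1715]
tool_rot: [0.0, 0.441, 0.898, -0.0]
contact_force: [-0.2, -0.7, 0.5]
gripper_width: 0.997
```

```bash
cat > st.py <<'E'
from h import *
from station import bot
def st():
    o=bot.get_obs(); w,x,y,z=o["tool_rot"]
    from scipy.spatial.transform import Rotation as R
    M=R.from_quat([x,y,z,w]).as_matrix()
    print("t",round(o["t"],2),"p",np.round(o["eef_pos"],4),"jaw",round(np.degrees(np.arctan2(M[1,1],M[0,1])),2),"zax",np.round(M[:,2],3),"F",np.round(o["contact_force"],1),"w",round(o["gripper_width"]*85,1),"q",np.round(o["q"],2))
if __name__=="__main__": st()
E
python3 st.py
python3 - <<'E'
from h import *
i,c=grab("wrist"); I=i.copy()
from h import *
draw(I,c,place([.4492,-.0867,-.9],rect(.055,.021,.048)),1,0,0)
cv2.imwrite("pics/e1.png",I)
E
```

```text
t 2.73 p [ 0.4479 -0.0896  0.1715] jaw 37.71 zax [-0.    -0.001 -1.   ] F [-0.2 -0.7  0.5] w 84.7 q [ 0.62  0.25 -0.63  2.09  0.2   0.86  0.53]
```

View pics/e1.png

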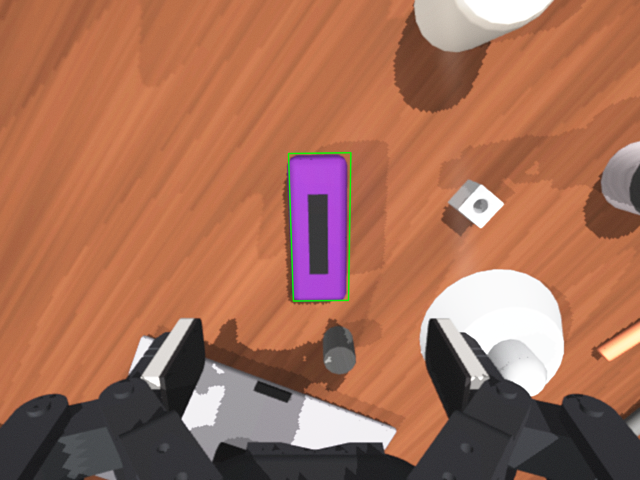

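Emit:
{"name": "step_arm", "arguments": {
  "increments": [
    [0.001, 0.001, -0.04, 0, 0, 0.3, -1],
    [0.001, 0.001, -0.08, 0, 0, 0.3, -1],
    [0.001, 0.001, -0.11, 0, 0, 0.3, -1],
    [0.001, 0.001, -0.14, 0, 0, 0.3, -1],
    [0.001, 0.001, -0.155, 0, 0, 0.3, -1],
    [0.001, 0.001, -0.155, 0, 0, 0.3, -1],
    [0.001, 0.001, -0.155, 0, 0, 0.3, -1]
  ]
}}

```text
t: 3.37
eef_pos: [0.4488, -0.0881, 0.0163]
tool_rot: [-0.0, 0.437, 0.899, -0.0]
contact_force: [0.2, -0.3, 0.7]
gripper_width: 1.002
```

```bash
python3 st.py
```

```text
t 3.37 p [ 0.4488 -0.0881  0.0163] jaw 38.13 zax [-0.001 -0.    -1.   ] F [ 0.2 -0.3  0.7] w 85.1 q [ 0.46  0.52 -0.48  2.19  0.47  0.53  0.28]
```

Emit:
{"name": "step_arm", "arguments": {
  "increments": [
    [0, 0, 0, 0, 0, 0, 1],
    [0, 0, 0, 0, 0, 0, 1],
    [0, 0, 0, 0, 0, 0, 1],
    [0, 0, 0, 0, 0, 0, 1],
    [0, 0, 0, 0, 0, 0, 1],
    [0, 0, 0, 0, 0, 0, 1],
    [0, 0, 0, 0, 0, 0, 1],
    [0, 0, 0, 0, 0, 0, 1]
  ],
  "force": 40
}}

```text
t: 4.03
eef_pos: [0.4502, -0.0874, 0.0175]
tool_rot: [0.001, 0.436, 0.9, 0.0]
contact_force: [-0.5, -1.0, 7.1]
gripper_width: 0.48
```

```bash
python3 st.py
```

```text
t 4.03 p [ 0.4502 -0.0874  0.0175] jaw 38.26 zax [ 0.002 -0.001 -1.   ] F [-0.5 -1.   7.1] w 40.8 q [ 0.46  0.52 -0.48  2.19  0.47  0.53  0.28]
```

Emit:
{"name": "step_arm", "arguments": {
  "increments": [
    [0, 0, 0.03, 0, 0, 0, 1],
    [0, 0, 0.07, 0, 0, 0, 1],
    [0, 0, 0.11, 0, 0, 0, 1],
    [0, 0, 0.14, 0, 0, 0, 1],
    [0.005, 0.03, 0.14, 0, 0, -5, 1],
    [0.005, 0.06, 0.14, 0, 0, -10, 1],
    [0.01, 0.1, 0.14, 0, 0, -15, 1],
    [0.015, 0.14, 0.14, 0, 0, -20, 1],
    [0.015, 0.18, 0.14, 0, 0, -25, 1],
    [0.015, 0.22, 0.14, 0, 0, -30, 1]
  ]
}}

```text
t: 4.87
eef_pos: [0.4642, 0.1346, 0.1569]
tool_rot: [0.0, 0.656, 0.755, 0.0]
contact_force: [1.1, -0.6, -1.2]
gripper_width: 0.482
```

```bash
python3 st.py
```

```text
t 4.87 p [0.4642 0.1346 0.1569] jaw 8.0 zax [ 0.001 -0.    -1.   ] F [ 1.1 -0.6 -1.2] w 41.0 q [ 0.13  0.32 -0.63  2.04  0.25  0.85 -0.51]
```

Emit:
{"name": "step_arm", "arguments": {
  "increments": [
    [0.0, 0.04, 0, 0, 0, -3, 1],
    [0.0, 0.08, 0, 0, 0, -6, 1],
    [0.0, 0.12, 0, 0, 0, -9, 1],
    [0.0, 0.16, 0, 0, 0, -11, 1],
    [0, 0.19, 0, 0, 0, -11, 1],
    [0, 0.202, 0, 0, 0, -11, 1],
    [0, 0.202, 0, 0, 0, -11, 1],
    [0, 0.202, 0, 0, 0, -11, 1]
  ]
}}

```text
t: 5.53
eef_pos: [0.464, 0.3346, 0.1563]
tool_rot: [0.0, 0.723, 0.691, -0.0]
contact_force: [-0.3, -0.2, -1.1]
gripper_width: 0.483
```

```bash
python3 st.py; python3 - <<'E'
from h import *
i,c=grab("wrist"); I=i.copy()
draw(I,c,place([.5129,.3341,-.0558],rect(.12,.08,.07)),1,0,0)
cv2.imwrite("pics/e2.png",I)
E
```

```text
t 5.53 p [0.464  0.3346 0.1563] jaw -2.65 zax [-0.    -0.001 -1.   ] F [-0.3 -0.2 -1.1] w 41.0 q [-0.27  0.46 -0.6   1.85  0.32  0.93 -1.06]
```

View pics/e2.png

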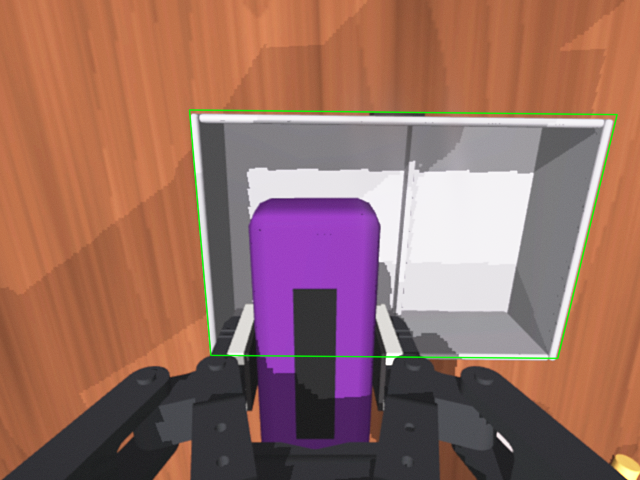

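Emit:
{"name": "step_arm", "arguments": {
  "increments": [
    [0.001, 0.002, -0.03, 0, 0, 0, 1],
    [0.001, 0.002, -0.06, 0, 0, 0, 1],
    [0.001, 0.002, -0.09, 0, 0, 0, 1],
    [0.001, 0.002, -0.11, 0, 0, 0, 1],
    [0.001, 0.002, -0.125, 0, 0, 0, 1],
    [0.001, 0.002, -0.132, 0, 0, 0, 1],
    [0.001, 0.002, -0.132, 0, 0, 0, 1],
    [0.001, 0.002, -0.132, 0, 0, 0, 1]
  ]
}}

```text
t: 6.25
eef_pos: [0.4661, 0.3354, 0.0246]
tool_rot: [0.0, 0.724, 0.689, -0.0]
contact_force: [0.5, 0.3, 0.3]
gripper_width: 0.486
```

```bash
python3 st.py
```

```text
t 6.25 p [0.4661 0.3354 0.0246] jaw -2.83 zax [ 0.    -0.001 -1.   ] F [0.5 0.3 0.3] w 41.3 q [-0.35  0.64 -0.51  1.92  0.47  0.7  -1.18]
```

Emit:
{"name": "step_arm", "arguments": {
  "increments": [
    [0, 0, -0.002, 0, 0, 0, 1],
    [0, 0, -0.002, 0, 0, 0, 1],
    [0, 0, -0.002, 0, 0, 0, -0.45],
    [0, 0, -0.002, 0, 0, 0, -0.45],
    [0, 0, -0.002, 0, 0, 0, -0.45],
    [0, 0, -0.002, 0, 0, 0, -0.45],
    [0, 0, -0.002, 0, 0, 0, -0.45],
    [0, 0, 0.03, 0, 0, 0, -0.45],
    [0, 0, 0.07, 0, 0, 0, -0.45],
    [0, 0, 0.11, 0, 0, 0, -0.45]
  ]
}}

```text
t: 7.08
eef_pos: [0.4643, 0.3365, 0.1348]
tool_rot: [-0.0, 0.723, 0.69, -0.001]
contact_force: [0.3, 0.1, -0.2]
gripper_width: 0.726
```

```bash
python3 st.py; python3 - <<'E'
from h import *
i,c=grab("wrist"); I=i.copy()
draw(I,c,place([.5129,.3341,-.0558],rect(.12,.08,.07)),1,0,0)
cv2.imwrite("pics/e3.png",I)
E
```

```text
t 7.08 p [0.4643 0.3365 0.1348] jaw -2.67 zax [-0.003 -0.001 -1.   ] F [ 0.3  0.1 -0.2] w 61.7 q [-0.28  0.49 -0.6   1.86  0.34  0.9  -1.08]
```

View pics/e3.png

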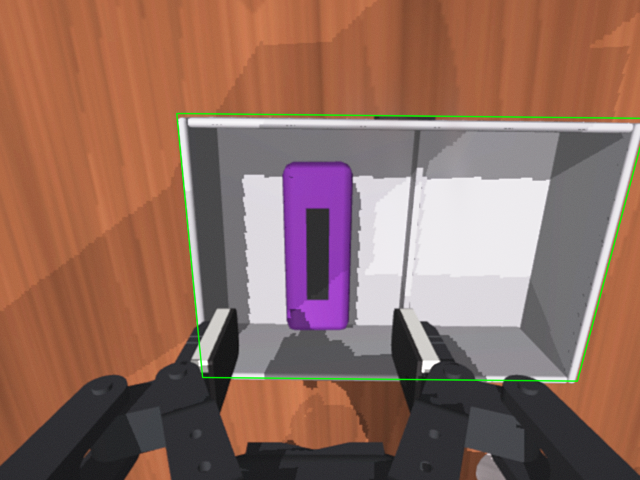

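Emit:
{"name": "step_arm", "arguments": {
  "increments": [
    [0.01, -0.01, 0.03, 0, 0, 7, -1],
    [0.167, -0.2395, 0.03, 0, 0, 89.5, -1],
    [0.167, -0.2395, 0.03, 0, 0, 89.5, -1],
    [0.167, -0.2395, 0.03, 0, 0, 89.5, -1],
    [0.167, -0.2395, 0.03, 0, 0, 89.5, -1],
    [0.167, -0.2395, 0.03, 0, 0, 89.5, -1],
    [0.167, -0.2395, 0.03, 0, 0, 89.5, -1],
    [0.167, -0.2395, 0.03, 0, 0, 89.5, -1],
    [0.167, -0.2395, 0.03, 0, 0, 89.5, -1],
    [0.167, -0.2395, 0.03, 0, 0, 89.5, -1]
  ]
}}

```text
t: 7.97
eef_pos: [0.6336, 0.0939, 0.1636]
tool_rot: [-0.0, 0.187, 0.982, -0.0]
contact_force: [-0.4, 1.2, 0.4]
gripper_width: 0.995
```

```bash
python3 st.py
```

```text
t 7.97 p [0.6336 0.0939 0.1636] jaw 68.44 zax [-0.    -0.001 -1.   ] F [-0.4  1.2  0.4] w 84.5 q [ 0.32  0.62 -0.81  1.66  0.5   1.08  0.55]
```

Emit:
{"name": "step_arm", "arguments": {
  "increments": [
    [-0.001, 0.002, 0, 0, 0, 7, -1],
    [-0.001, 0.002, 0, 0, 0, 14, -1],
    [-0.001, 0.002, 0, 0, 0, 18, -1],
    [-0.001, 0.002, 0, 0, 0, 18, -1]
  ]
}}

```text
t: 8.3
eef_pos: [0.6312, 0.0993, 0.164]
tool_rot: [-0.0, 0.03, 1.0, 0.0]
contact_force: [0.2, 0.8, 0.4]
gripper_width: 0.999
```

```bash
python3 st.py; python3 - <<'E'
from ov import *
i,c=grab("wrist"); overlay(i,c,dict(tin=[.631,.097,0]),0,640,0,480,1,"pics/e4.png")
E
```

```text
t 8.3 p [0.6312 0.0993 0.164 ] jaw 86.54 zax [-0.001  0.    -1.   ] F [0.2 0.8 0.4] w 84.9 q [ 0.36  0.64 -0.88  1.66  0.55  1.1   0.82]
```

View pics/e4.png

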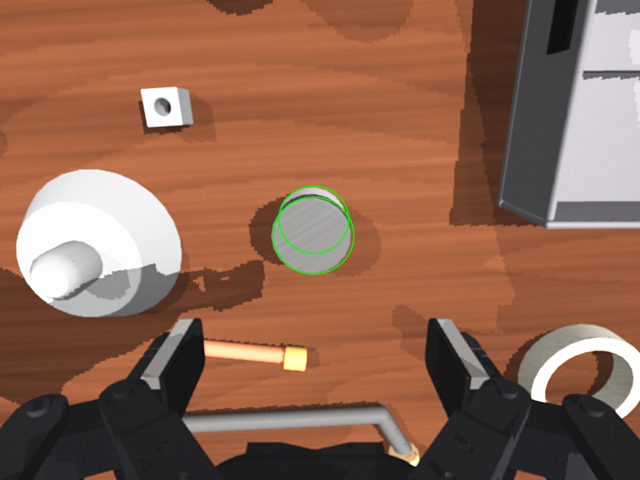

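Emit:
{"name": "step_arm", "arguments": {
  "increments": [
    [0, -0.002, -0.04, 0, 0, 0, -1],
    [0, -0.002, -0.08, 0, 0, 0, -1],
    [0, -0.002, -0.11, 0, 0, 0, -1],
    [0, -0.002, -0.135, 0, 0, 0, -1],
    [0, -0.002, -0.15, 0, 0, 0, -1],
    [0, -0.002, -0.152, 0, 0, 0, -1],
    [0, -0.002, -0.152, 0, 0, 0, -1],
    [0, -0.002, -0.152, 0, 0, 0, 0],
    [0, -0.002, -0.152, 0, 0, 0, 1],
    [0, -0.002, -0.152, 0, 0, 0, 1]
  ]
}}

```text
t: 9.18
eef_pos: [0.6327, 0.0978, 0.0144]
tool_rot: [0.002, 0.032, 0.999, 0.0]
contact_force: [-0.5, -0.5, 0.4]
gripper_width: 0.642
```

Emit:
{"name": "step_arm", "arguments": {
  "increments": [
    [0, 0, 0, 0, 0, 0, 1],
    [0, 0, 0, 0, 0, 0, 1],
    [0, 0, 0, 0, 0, 0, 1],
    [0, 0, 0, 0, 0, 0, 1]
  ]
}}

```text
t: 9.52
eef_pos: [0.6327, 0.0978, 0.0144]
tool_rot: [0.002, 0.032, 1.0, 0.0]
contact_force: [-0.5, -0.8, 7.2]
gripper_width: 0.637
```

```bash
python3 st.py
```

```text
t 9.52 p [0.6327 0.0978 0.0144] jaw 86.39 zax [ 0.003  0.    -1.   ] F [-0.5 -0.8  7.2] w 54.2 q [ 0.28  0.81 -0.76  1.75  0.71  0.88  0.7 ]
```

Emit:
{"name": "step_arm", "arguments": {
  "increments": [
    [0, 0, 0.03, 0, 0, 0, 1],
    [0, 0, 0.07, 0, 0, 0, 1],
    [0, 0, 0.11, 0, 0, 0, 1],
    [0, 0.01, 0.14, 0, 0, 0, 1],
    [-0.01, 0.05, 0.14, 0, 0, 0, 1],
    [-0.02, 0.09, 0.14, 0, 0, 0, 1],
    [-0.03, 0.13, 0.14, 0, 0, 0, 1],
    [-0.04, 0.17, 0.14, 0, 0, 0, 1],
    [-0.05, 0.21, 0.14, 0, 0, 0, 1],
    [-0.052, 0.232, 0.14, 0, 0, 0, 1]
  ]
}}

```text
t: 10.35
eef_pos: [0.5756, 0.3356, 0.1536]
tool_rot: [-0.0, 0.028, 1.0, 0.002]
contact_force: [-0.6, 1.3, -1.6]
gripper_width: 0.643
```

Emit:
{"name": "step_arm", "arguments": {
  "increments": [
    [0, 0, 0, 0, 0, 0, 1],
    [0, 0, 0, 0, 0, 0, 1]
  ]
}}

```text
t: 10.52
eef_pos: [0.5782, 0.3314, 0.1528]
tool_rot: [0.0, 0.03, 1.0, 0.0]
contact_force: [0.5, -0.2, -2.2]
gripper_width: 0.638
```

```bash
python3 st.py; python3 - <<'E'
from ov import *
i,c=grab("wrist"); overlay(i,c,dict(caddy=[.5129,.3341,-.0558]),0,640,0,480,1,"pics/e5.png")
E
```

```text
t 10.52 p [0.5782 0.3314 0.1528] jaw 86.61 zax [ 0.     0.001 -1.   ] F [ 0.5 -0.2 -2.2] w 54.3 q [-0.04  0.7  -0.87  1.6   0.58  1.12  0.46]
```

View pics/e5.png

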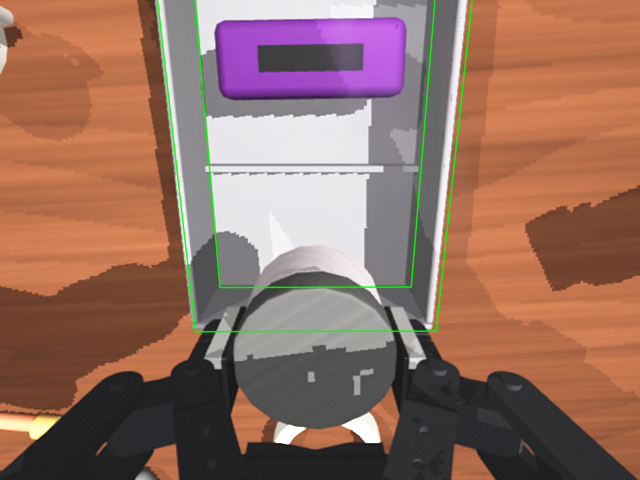

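Emit:
{"name": "step_arm", "arguments": {
  "increments": [
    [0.002, -0.001, -0.03, 0, 0, 0, 1],
    [0.002, -0.001, -0.06, 0, 0, 0, 1],
    [0.002, -0.001, -0.09, 0, 0, 0, 1],
    [0.002, -0.001, -0.11, 0, 0, 0, 1],
    [0.002, -0.001, -0.125, 0, 0, 0, 1],
    [0.002, -0.001, -0.131, 0, 0, 0, 1],
    [0.002, -0.001, -0.133, 0, 0, 0, 1],
    [0.002, -0.001, -0.133, 0, 0, 0, 1],
    [0.002, -0.001, -0.133, 0, 0, 0, 1]
  ]
}}

```text
t: 11.32
eef_pos: [0.5823, 0.3284, 0.0203]
tool_rot: [0.001, 0.032, 0.999, 0.0]
contact_force: [1.2, 0.1, -1.9]
gripper_width: 0.643
```

```bash
python3 st.py
```

```text
t 11.32 p [0.5823 0.3284 0.0203] jaw 86.35 zax [ 0.001  0.001 -1.   ] F [ 1.2  0.1 -1.9] w 54.6 q [-0.09  0.84 -0.77  1.67  0.71  0.93  0.37]
```

Emit:
{"name": "step_arm", "arguments": {
  "increments": [
    [0, 0, -0.001, 0, 0, 0, 1],
    [0, 0, -0.001, 0, 0, 0, 1],
    [0, 0, -0.001, 0, 0, 0, -0.75],
    [0, 0, -0.001, 0, 0, 0, -0.75],
    [0, 0, -0.001, 0, 0, 0, -0.75],
    [0, 0, -0.001, 0, 0, 0, -0.75],
    [0, 0, 0.02, 0, 0, 0, -0.75],
    [0, 0, 0.05, 0, 0, 0, -0.75],
    [0, 0, 0.09, 0, 0, 0, -0.75],
    [0, 0, 0.13, 0, 0, 0, -0.75]
  ]
}}

```text
t: 12.15
eef_pos: [0.5805, 0.3281, 0.1499]
tool_rot: [-0.001, 0.031, 1.0, -0.0]
contact_force: [1.8, 0.4, -0.7]
gripper_width: 0.876
```

```bash
python3 st.py; python3 - <<'E'
from ov import *
i,c=grab("wrist"); overlay(i,c,dict(caddy=[.5129,.3341,-.0558],tin=[.5813,.3303,0,.005]),0,640,0,480,1,"pics/e6.png")
E
```

```text
t 12.15 p [0.5805 0.3281 0.1499] jaw 86.44 zax [-0.002 -0.001 -1.   ] F [ 1.8  0.4 -0.7] w 74.5 q [-0.03  0.7  -0.87  1.6   0.58  1.11  0.46]
```

View pics/e6.png

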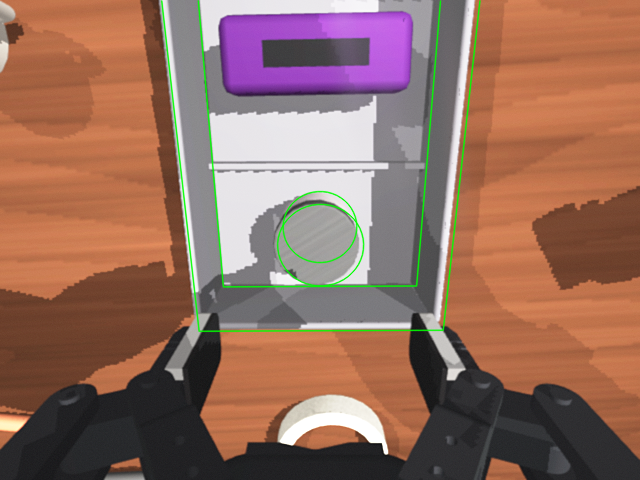

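Emit:
{"name": "step_arm", "arguments": {
  "increments": [
    [-0.003, -0.04, 0.03, 0, 0, 2, -0.5],
    [-0.046, -0.648, 0.05, 0, 0, 17, -0.5],
    [-0.046, -0.648, 0.05, 0, 0, 17, -0.5],
    [-0.046, -0.648, 0.05, 0, 0, 17, -0.5],
    [-0.046, -0.648, 0.05, 0, 0, 17, -0.5],
    [-0.046, -0.648, 0.05, 0, 0, 17, -0.5],
    [-0.046, -0.648, 0.05, 0, 0, 17, -0.5],
    [-0.046, -0.648, 0.05, 0, 0, 17, -0.5],
    [-0.046, -0.648, 0.05, 0, 0, 17, -0.5],
    [-0.046, -0.648, 0.05, 0, 0, 17, -0.5]
  ]
}}

```text
t: 13.03
eef_pos: [0.5519, -0.0806, 0.1896]
tool_rot: [0.0, -0.117, 0.993, -0.0]
contact_force: [0.2, -0.8, 0.4]
gripper_width: 0.75
```

```bash
python3 st.py
```

```text
t 13.03 p [ 0.5519 -0.0806  0.1896] jaw 103.42 zax [ 0. -0. -1.] F [ 0.2 -0.8  0.4] w 63.7 q [ 0.81  0.53 -1.02  1.83  0.51  1.07  1.39]
```

Emit:
{"name": "step_arm", "arguments": {
  "increments": [
    [-0.018, -0.236, -0.04, 0, 0, 0, -0.5],
    [-0.018, -0.236, -0.04, 0, 0, 0, -0.5],
    [-0.018, -0.236, -0.04, 0, 0, 0, -0.5],
    [-0.018, -0.236, -0.04, 0, 0, 0, -0.5],
    [-0.018, -0.236, -0.04, 0, 0, 0, -0.5],
    [-0.018, -0.236, -0.04, 0, 0, 0, -0.5],
    [-0.018, -0.236, -0.04, 0, 0, 0, -0.5],
    [-0.018, -0.236, -0.04, 0, 0, 0, -0.5],
    [-0.018, -0.236, -0.04, 0, 0, 0, -0.5]
  ]
}}

```text
t: 13.78
eef_pos: [0.5345, -0.3136, 0.1494]
tool_rot: [0.0, -0.117, 0.993, 0.0]
contact_force: [0.4, 0.7, 0.8]
gripper_width: 0.753
```

```bash
python3 st.py; python3 - <<'E'
from ov import *
i,c=grab("wrist"); overlay(i,c,dict(lid=[.5347,-.3202,.2346]),0,640,0,480,1,"pics/e7.png")
E
```

```text
t 13.78 p [ 0.5345 -0.3136  0.1494] jaw 103.44 zax [ 0.     0.001 -1.   ] F [0.4 0.7 0.8] w 64.0 q [ 1.09  0.66 -0.94  1.72  0.59  1.08  1.76]
```

View pics/e7.png

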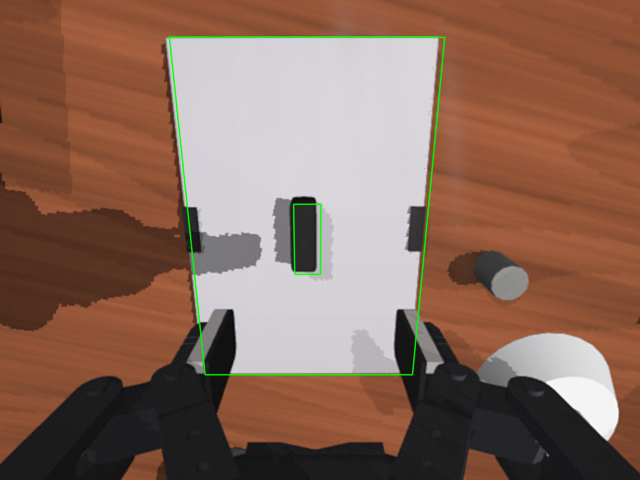

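Emit:
{"name": "step_arm", "arguments": {
  "increments": [
    [0, -0.007, -0.03, 0, 0, 0, -0.3],
    [0, -0.007, -0.06, 0, 0, 0, -0.2],
    [0, -0.007, -0.09, 0, 0, 0, -0.1],
    [0, -0.007, -0.11, 0, 0, 0, -0.1],
    [0, -0.007, -0.122, 0, 0, 0, -0.1],
    [0, -0.007, -0.127, 0, 0, 0, -0.1],
    [0, -0.007, -0.127, 0, 0, 0, -0.1],
    [0, -0.007, -0.127, 0, 0, 0, -0.1]
  ]
}}

```text
t: 14.5
eef_pos: [0.5355, -0.3211, 0.0238]
tool_rot: [0.001, -0.117, 0.993, -0.0]
contact_force: [-0.0, -0.6, 0.5]
gripper_width: 0.547
```

```bash
python3 st.py; python3 - <<'E'
from ov import *
i,c=grab("wrist"); cv2.imwrite("pics/e8.png",i)
E
```

```text
t 14.5 p [ 0.5355 -0.3211  0.0238] jaw 103.47 zax [ 0.002 -0.    -1.   ] F [-0.  -0.6  0.5] w 46.5 q [ 1.02  0.81 -0.82  1.78  0.74  0.9   1.66]
```

View pics/e8.png

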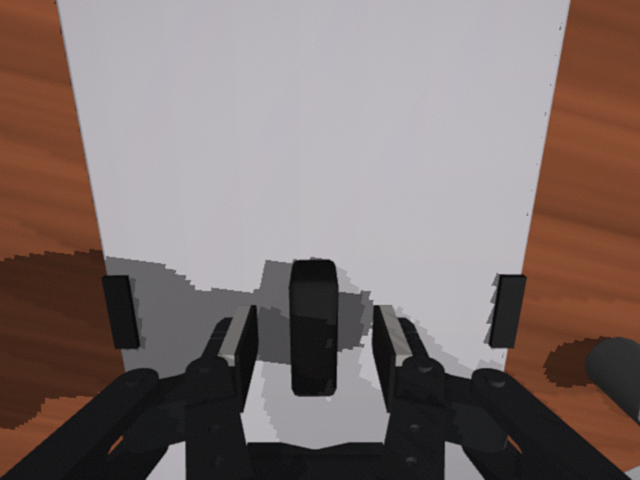

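Emit:
{"name": "step_arm", "arguments": {
  "increments": [
    [0, 0, -0.002, 0, 0, 0, 0],
    [0, 0, -0.002, 0, 0, 0, 0.3],
    [0, 0, -0.002, 0, 0, 0, 1],
    [0, 0, -0.002, 0, 0, 0, 1],
    [0, 0, -0.002, 0, 0, 0, 1],
    [0, 0, -0.002, 0, 0, 0, 1],
    [0, 0, -0.002, 0, 0, 0, 1],
    [0, 0, -0.002, 0, 0, 0, 1]
  ],
  "force": 70
}}

```text
t: 15.22
eef_pos: [0.5348, -0.3219, 0.0213]
tool_rot: [0.0, -0.117, 0.993, -0.0]
contact_force: [-1.2, 0.7, 6.0]
gripper_width: 0.194
```

```bash
python3 st.py
```

```text
t 15.22 p [ 0.5348 -0.3219  0.0213] jaw 103.4 zax [ 0.001 -0.001 -1.   ] F [-1.2  0.7  6. ] w 16.5 q [ 1.02  0.81 -0.82  1.78  0.75  0.89  1.66]
```

Emit:
{"name": "step_arm", "arguments": {
  "increments": [
    [0, 0, 0.01, 0, 0, 0, 1],
    [0, 0, 0.03, 0, 0, 0, 1],
    [0, 0, 0.06, 0, 0, 0, 1],
    [0, 0, 0.09, 0, 0, 0, 1],
    [0, 0, 0.12, 0, 0, 0, 1],
    [0, 0.01, 0.15, 0, 0, 0, 1],
    [0, 0.03, 0.16, 0, 0, 0, 1],
    [0, 0.06, 0.16, 0, 0, -1, 1],
    [0, 0.09, 0.16, 0, 0, -2, 1],
    [0, 0.12, 0.16, 0, 0, -3, 1]
  ]
}}

```text
t: 16.05
eef_pos: [0.5333, -0.1992, 0.1801]
tool_rot: [-0.0, -0.09, 0.996, 0.0]
contact_force: [0.7, 1.1, -3.0]
gripper_width: 0.194
```

```bash
python3 st.py
```

```text
t 16.05 p [ 0.5333 -0.1992  0.1801] jaw 100.38 zax [-0.001  0.    -1.   ] F [ 0.7  1.1 -3. ] w 16.5 q [ 0.99  0.55 -0.99  1.81  0.52  1.07  1.55]
```

Emit:
{"name": "step_arm", "arguments": {
  "increments": [
    [0, 0.03, 0, 0, 0, -1, 1],
    [0, 0.065, 0, 0, 0, -2, 1],
    [0, 0.1, 0, 0, 0, -3, 1],
    [0, 0.135, 0, 0, 0, -4, 1],
    [0, 0.17, 0, 0, 0, -5, 1],
    [-0.005, 0.205, 0, 0, 0, -6, 1],
    [-0.005, 0.24, 0, 0, 0, -7, 1],
    [-0.005, 0.275, 0, 0, 0, -8, 1],
    [-0.01, 0.31, 0, 0, 0, -9, 1],
    [-0.01, 0.345, 0, 0, 0, -10, 1]
  ]
}}

```text
t: 16.88
eef_pos: [0.5218, 0.1456, 0.1798]
tool_rot: [-0.001, -0.004, 1.0, -0.0]
contact_force: [0.6, -0.6, -1.9]
gripper_width: 0.196
```

Emit:
{"name": "step_arm", "arguments": {
  "increments": [
    [0, 0.035, 0, 0, 0, -1, 1],
    [0, 0.07, 0, 0, 0, -2, 1],
    [-0.005, 0.105, 0, 0, 0, -3, 1],
    [-0.005, 0.14, 0, 0, 0, -3.5, 1],
    [-0.01, 0.165, 0, 0, 0, -3.5, 1],
    [-0.01, 0.185, 0, 0, 0, -3.5, 1],
    [-0.01, 0.188, 0, 0, 0, -3.5, 1],
    [-0.01, 0.188, 0, 0, 0, -3.5, 1],
    [-0.01, 0.188, 0, 0, 0, -3.5, 1]
  ]
}}

```text
t: 17.63
eef_pos: [0.5135, 0.3308, 0.1797]
tool_rot: [-0.001, 0.027, 1.0, -0.001]
contact_force: [-0.1, -0.9, -3.4]
gripper_width: 0.192
```

```bash
python3 st.py; python3 - <<'E'
from ov import *
from station import bot
p=bot.get_obs()["eef_pos"]; w,x,y,z=bot.get_obs()["tool_rot"]
a=np.radians(-3.4); P=dict(caddy=[.5129,.3341,-.0558],lid=[p[0],p[1],a,p[2]-.0213])
i,c=grab("scene"); overlay(i,c,P,300,620,20,260,2.5,"pics/f1.png")
i,c=grab("top"); overlay(i,c,P,100,300,180,360,3.3,"pics/f2.png")
E
```

```text
t 17.63 p [0.5135 0.3308 0.1797] jaw 86.95 zax [-0.001 -0.002 -1.   ] F [-0.1 -0.9 -3.4] w 16.3 q [-0.01  0.6  -0.94  1.72  0.53  1.1   0.41]
```

View pics/f1.png

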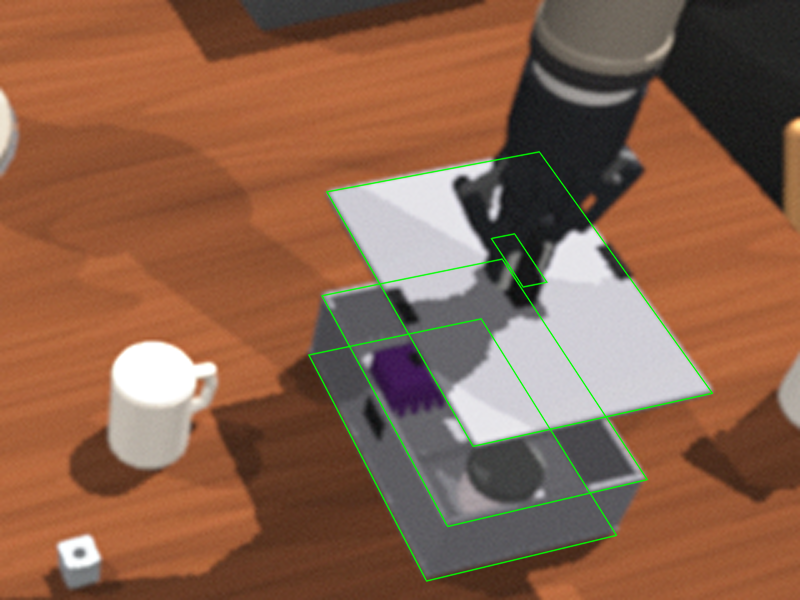

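View pics/f2.png

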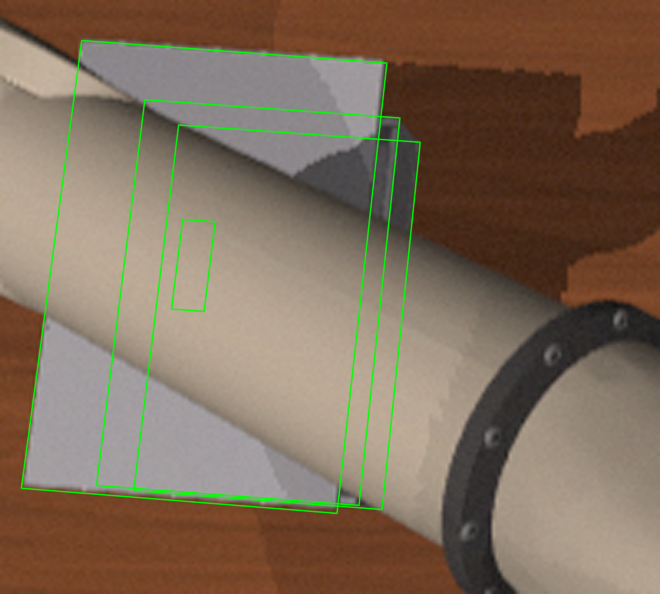

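Emit:
{"name": "step_arm", "arguments": {
  "increments": [
    [-0.001, 0.003, -0.02, 0, 0, 0, 1],
    [-0.001, 0.003, -0.04, 0, 0, 0, 1],
    [-0.001, 0.003, -0.055, 0, 0, 0, 1],
    [-0.001, 0.003, -0.065, 0, 0, 0, 1],
    [-0.001, 0.003, -0.073, 0, 0, 0, 1],
    [-0.001, 0.003, -0.079, 0, 0, 0, 1],
    [-0.001, 0.003, -0.079, 0, 0, 0, 1],
    [-0.001, 0.003, -0.079, 0, 0, 0, 1],
    [-0.001, 0.003, -0.079, 0, 0, 0, 1]
  ]
}}

```text
t: 18.48
eef_pos: [0.5138, 0.335, 0.1023]
tool_rot: [0.0, 0.027, 1.0, 0.0]
contact_force: [-0.0, 0.5, -1.6]
gripper_width: 0.193
```

```bash
python3 st.py; python3 - <<'E'
from ov import *
from station import bot
p=bot.get_obs()["eef_pos"]
a=np.radians(-3.2); P=dict(caddy=[.5129,.3341,-.0558],lid=[p[0],p[1],a,p[2]-.0213])
i,c=grab("scene"); overlay(i,c,P,400,600,80,280,3,"pics/f3.png")
E
```

```text
t 18.48 p [0.5138 0.335  0.1023] jaw 86.91 zax [ 0.001  0.001 -1.   ] F [-0.   0.5 -1.6] w 16.4 q [-0.06  0.69 -0.87  1.77  0.62  0.98  0.33]
```

View pics/f3.png

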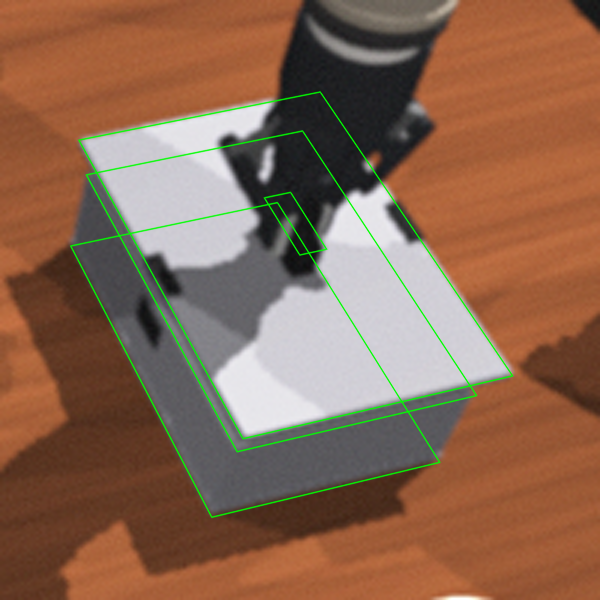

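Aligned within about 1 mm; I'll lower it slowly.

Emit:
{"name": "step_arm", "arguments": {
  "increments": [
    [-0.001, -0.001, -0.004, 0, 0, 0, 1],
    [-0.001, -0.001, -0.008, 0, 0, 0, 1],
    [-0.001, -0.001, -0.012, 0, 0, 0, 1],
    [-0.001, -0.001, -0.016, 0, 0, 0, 1],
    [-0.001, -0.001, -0.019, 0, 0, 0, 1],
    [-0.001, -0.001, -0.02, 0, 0, 0, 1],
    [-0.001, -0.001, -0.02, 0, 0, 0, 1],
    [-0.001, -0.001, -0.02, 0, 0, 0, 1]
  ]
}}

```text
t: 19.2
eef_pos: [0.5124, 0.3335, 0.0814]
tool_rot: [-0.0, 0.027, 1.0, 0.0]
contact_force: [-0.1, 0.0, -3.3]
gripper_width: 0.192
```

```bash
python3 st.py
```

```text
t 19.2 p [0.5124 0.3335 0.0814] jaw 86.92 zax [-0.  0. -1.] F [-0.1  0.  -3.3] w 16.3 q [-0.07  0.71 -0.85  1.79  0.65  0.95  0.32]
```

Emit:
{"name": "step_arm", "arguments": {
  "increments": [
    [0, 0, -0.001, 0, 0, 0, 1],
    [0, 0, -0.002, 0, 0, 0, 1],
    [0, 0, -0.002, 0, 0, 0, 1]
  ]
}}

```text
t: 19.45
eef_pos: [0.5124, 0.3336, 0.0813]
tool_rot: [0.0, 0.027, 1.0, -0.0]
contact_force: [-4.8, -4.7, 13.6]
gripper_width: 0.194
```

```bash
python3 st.py
```

```text
t 19.45 p [0.5124 0.3336 0.0813] jaw 86.91 zax [ 0.001 -0.001 -1.   ] F [-4.8 -4.7 13.6] w 16.5 q [-0.07  0.71 -0.85  1.79  0.65  0.95  0.31]
```

Contact at exactly the seated height (13.6 N). Open and retreat.

Emit:
{"name": "step_arm", "arguments": {
  "increments": [
    [0, 0, -0.001, 0, 0, 0, 0.4],
    [0, 0, -0.001, 0, 0, 0, 0],
    [0, 0, 0, 0, 0, 0, -0.1],
    [0, 0, 0, 0, 0, 0, -0.1],
    [0, 0, 0.005, 0, 0, 0, -0.1],
    [0, 0, 0.02, 0, 0, 0, -0.1],
    [0, 0, 0.05, 0, 0, 0, -0.1],
    [0, 0, 0.09, 0, 0, 0, -0.1],
    [0, 0, 0.12, 0, 0, 0, -0.1]
  ]
}}

```text
t: 20.2
eef_pos: [0.5123, 0.3343, 0.2032]
tool_rot: [0.001, 0.027, 1.0, 0.001]
contact_force: [1.0, -0.1, 0.7]
gripper_width: 0.548
```

```bash
python3 st.py; python3 - <<'E'
from ov import *
P=dict(lid=[.5124,.3336,np.radians(-3.1),.06])
i,c=grab("scene"); overlay(i,c,P,400,600,80,280,3,"pics/f4.png")
i,c=grab("wrist"); overlay(i,c,P,0,640,0,480,1,"pics/f5.png")
E
```

```text
t 20.2 p [0.5123 0.3343 0.2032] jaw 86.96 zax [ 0.001  0.002 -1.   ] F [ 1.  -0.1  0.7] w 46.6 q [-0.    0.58 -0.95  1.7   0.51  1.14  0.42]
```

View pics/f4.png

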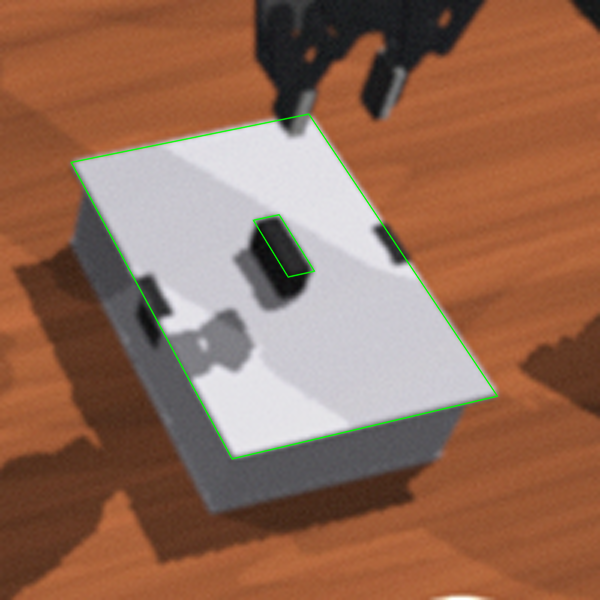

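View pics/f5.png

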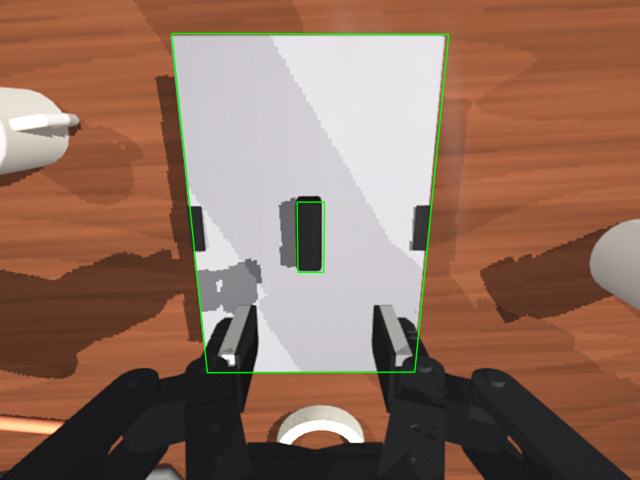

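Emit:
{"name": "step_arm", "arguments": {
  "increments": [
    [0.13, -0.411, -0.04, 0, 0, 0, -0.5],
    [0.13, -0.411, -0.04, 0, 0, 0, -0.5],
    [0.13, -0.411, -0.04, 0, 0, 0, -0.5],
    [0.13, -0.411, -0.04, 0, 0, 0, -0.5],
    [0.13, -0.411, -0.04, 0, 0, 0, -0.5],
    [0.13, -0.411, -0.04, 0, 0, 0, -0.5],
    [0.13, -0.411, -0.04, 0, 0, 0, -0.5],
    [0.13, -0.411, -0.04, 0, 0, 0, -0.5],
    [0.13, -0.411, -0.04, 0, 0, 0, -0.5],
    [0.13, -0.411, -0.04, 0, 0, 0, -0.5]
  ]
}}

```text
t: 21.13
eef_pos: [0.6378, -0.0643, 0.1615]
tool_rot: [0.0, 0.027, 1.0, -0.0]
contact_force: [0.7, 0.0, -0.1]
gripper_width: 0.751
```

```bash
python3 st.py
```

```text
t 21.13 p [ 0.6378 -0.0643  0.1615] jaw 86.91 zax [ 0. -0. -1.] F [ 0.7  0.  -0.1] w 63.8 q [ 0.61  0.65 -0.89  1.66  0.56  1.1   1.08]
```

Emit:
{"name": "step_arm", "arguments": {
  "increments": [
    [0.004, -0.012, 0, 0, 0, 0, -0.5],
    [0.004, -0.012, 0, 0, 0, 0, -0.5],
    [0.004, -0.012, 0, 0, 0, 0, -0.5]
  ]
}}

```text
t: 21.38
eef_pos: [0.6414, -0.0746, 0.1612]
tool_rot: [-0.0, 0.028, 1.0, 0.0]
contact_force: [-0.6, 0.7, -0.3]
gripper_width: 0.751
```

```bash
python3 st.py; python3 - <<'E'
from ov import *
P=dict(hub=[.6424,-.0768,0])
i,c=grab("wrist"); overlay(i,c,P,0,640,0,480,1,"pics/g1.png")
E
```

```text
t 21.38 p [ 0.6414 -0.0746  0.1612] jaw 86.81 zax [-0.     0.001 -1.   ] F [-0.6  0.7 -0.3] w 63.8 q [ 0.62  0.66 -0.88  1.65  0.56  1.1   1.1 ]
```

View pics/g1.png

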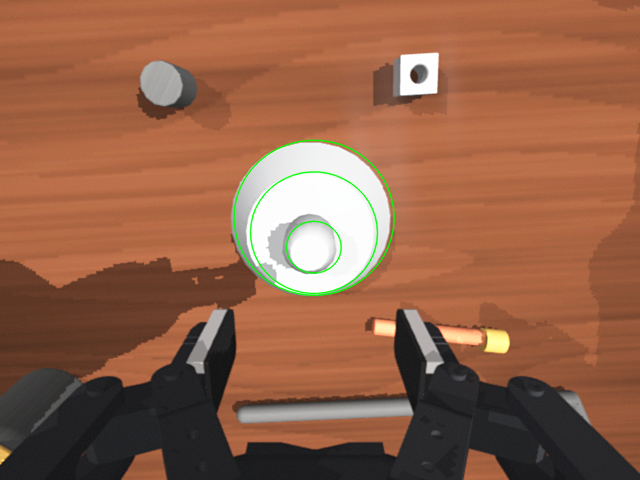

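Emit:
{"name": "step_arm", "arguments": {
  "increments": [
    [0.001, -0.003, -0.03, 0, 0, 0, -0.5],
    [0.001, -0.003, -0.06, 0, 0, 0, -0.5],
    [0.001, -0.003, -0.085, 0, 0, 0, -0.5],
    [0.001, -0.003, -0.105, 0, 0, 0, -0.5],
    [0.001, -0.003, -0.116, 0, 0, 0, -0.5],
    [0.001, -0.003, -0.121, 0, 0, 0, -0.5],
    [0.001, -0.003, -0.121, 0, 0, 0, -0.5],
    [0.001, -0.003, -0.121, 0, 0, 0, -0.5]
  ]
}}

```text
t: 22.1
eef_pos: [0.6433, -0.0761, 0.0412]
tool_rot: [0.001, 0.026, 1.0, 0.0]
contact_force: [0.2, -0.4, 0.2]
gripper_width: 0.746
```

Emit:
{"name": "step_arm", "arguments": {
  "increments": [
    [0, 0, 0, 0, 0, 0, 0],
    [0, 0, 0, 0, 0, 0, 0.2],
    [0, 0, 0, 0, 0, 0, 1],
    [0, 0, 0, 0, 0, 0, 1],
    [0, 0, 0, 0, 0, 0, 1],
    [0, 0, 0, 0, 0, 0, 1],
    [0, 0, 0, 0, 0, 0, 1]
  ],
  "force": 60
}}

```text
t: 22.68
eef_pos: [0.6435, -0.0771, 0.0417]
tool_rot: [0.001, 0.027, 1.0, -0.0]
contact_force: [-1.8, -0.0, 5.0]
gripper_width: 0.401
```

```bash
python3 st.py; python3 - <<'E'
from ov import *
P=dict(hub=[.6424,-.0778,0])
i,c=grab("wrist"); overlay(i,c,P,0,640,0,480,1,"pics/g2.png")
E
```

```text
t 22.68 p [ 0.6435 -0.0771  0.0417] jaw 86.9 zax [ 0.002 -0.    -1.   ] F [-1.8 -0.   5. ] w 34.1 q [ 0.56  0.79 -0.79  1.72  0.68  0.93  1.01]
```

View pics/g2.png

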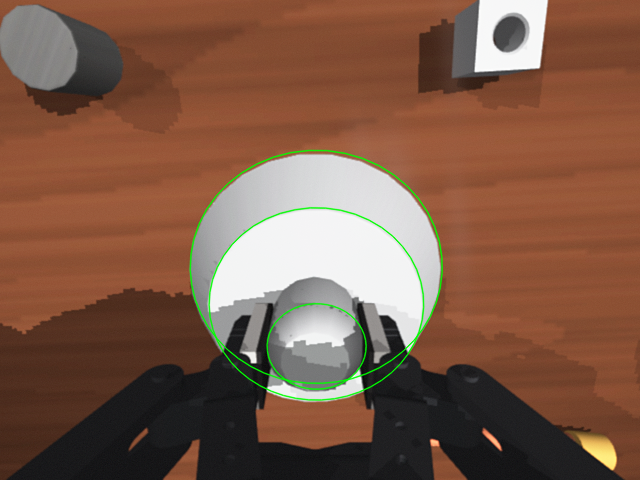

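Emit:
{"name": "step_arm", "arguments": {
  "increments": [
    [0, 0, 0.015, 0, 0, 0, 1],
    [0, 0, 0.04, 0, 0, 0, 1],
    [0, 0, 0.07, 0, 0, 0, 1],
    [0, 0, 0.1, 0, 0, 0, 1],
    [-0.003, 0.01, 0.13, 0, 0, 0, 1],
    [-0.01, 0.03, 0.155, 0, 0, 0, 1],
    [-0.02, 0.06, 0.165, 0, 0, 0, 1],
    [-0.03, 0.09, 0.165, 0, 0, 0, 1],
    [-0.04, 0.12, 0.165, 0, 0, 0, 1],
    [-0.05, 0.155, 0.165, 0, 0, 0, 1]
  ]
}}

```text
t: 23.57
eef_pos: [0.5919, 0.0778, 0.2062]
tool_rot: [0.0, 0.028, 1.0, -0.001]
contact_force: [0.9, 0.2, -2.7]
gripper_width: 0.395
```

Emit:
{"name": "step_arm", "arguments": {
  "increments": [
    [-0.01, 0.03, 0, 0, 0, 0, 1],
    [-0.02, 0.065, 0, 0, 0, 0, 1],
    [-0.03, 0.1, 0, 0, 0, 0, 1],
    [-0.04, 0.135, 0, 0, 0, 0, 1],
    [-0.055, 0.17, 0, 0, 0, 0, 1],
    [-0.065, 0.205, 0, 0, 0, 0, 1],
    [-0.075, 0.235, 0, 0, 0, 0, 1],
    [-0.08, 0.25, 0, 0, 0, 0, 1],
    [-0.081, 0.2557, 0, 0, 0, 0, 1],
    [-0.081, 0.2557, 0, 0, 0, 0, 1]
  ]
}}

```text
t: 24.4
eef_pos: [0.5105, 0.3352, 0.2059]
tool_rot: [0.0, 0.025, 1.0, 0.0]
contact_force: [0.8, -0.5, -1.8]
gripper_width: 0.395
```

Emit:
{"name": "step_arm", "arguments": {
  "increments": [
    [0, 0, 0, 0, 0, 0, 1],
    [0, 0, 0, 0, 0, 0, 1]
  ]
}}

```text
t: 24.57
eef_pos: [0.5126, 0.3314, 0.2049]
tool_rot: [0.0, 0.028, 1.0, -0.001]
contact_force: [1.1, -0.2, -2.4]
gripper_width: 0.4
```

```bash
python3 st.py; python3 - <<'E'
from ov import *
from station import bot
p=bot.get_obs()["eef_pos"]
P=dict(hub=[p[0],p[1],0,p[2]-.0417],lid=[.5124,.3336,np.radians(-3.1),.06])
i,c=grab("scene"); overlay(i,c,P,370,620,50,250,3,"pics/g3.png")
i,c=grab("wrist"); overlay(i,c,P,0,640,0,480,1,"pics/g4.png")
E
```

```text
t 24.57 p [0.5126 0.3314 0.2049] jaw 86.75 zax [ 0.    -0.002 -1.   ] F [ 1.1 -0.2 -2.4] w 34.0 q [ 0.    0.57 -0.95  1.7   0.51  1.14  0.42]
```

View pics/g3.png

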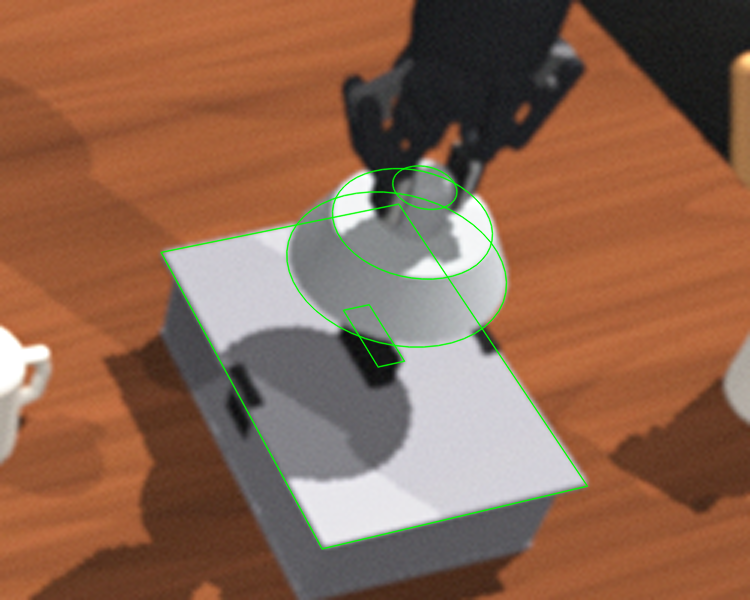

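View pics/g4.png

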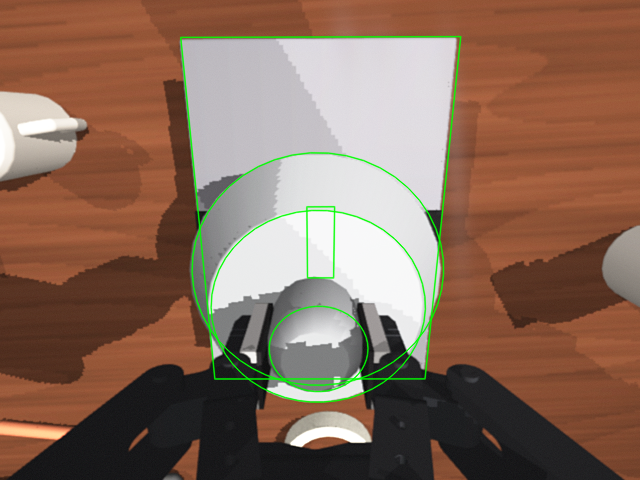

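Emit:
{"name": "step_arm", "arguments": {
  "increments": [
    [0, 0.002, -0.02, 0, 0, 0, 1],
    [0, 0.002, -0.04, 0, 0, 0, 1],
    [0, 0.002, -0.055, 0, 0, 0, 1],
    [0, 0.002, -0.067, 0, 0, 0, 1],
    [0, 0.002, -0.076, 0, 0, 0, 1],
    [0, 0.002, -0.082, 0, 0, 0, 1],
    [0, 0.002, -0.086, 0, 0, 0, 1],
    [0, 0.002, -0.086, 0, 0, 0, 1],
    [0, 0.002, -0.086, 0, 0, 0, 1]
  ]
}}

```text
t: 25.42
eef_pos: [0.5117, 0.3359, 0.1194]
tool_rot: [0.0, 0.027, 1.0, 0.0]
contact_force: [0.1, 0.1, -2.4]
gripper_width: 0.397
```

```bash
python3 st.py
```

```text
t 25.42 p [0.5117 0.3359 0.1194] jaw 86.92 zax [ 0.  0. -1.] F [ 0.1  0.1 -2.4] w 33.7 q [-0.05  0.67 -0.89  1.76  0.6   1.01  0.34]
```

Emit:
{"name": "step_arm", "arguments": {
  "increments": [
    [0.001, -0.002, 0, 0, 0, 0, 1],
    [0.001, -0.002, -0.001, 0, 0, 0, 1],
    [0.001, -0.002, -0.002, 0, 0, 0, 1],
    [0.001, -0.002, -0.002, 0, 0, 0, 1]
  ]
}}

```text
t: 25.75
eef_pos: [0.513, 0.3336, 0.1177]
tool_rot: [0.001, 0.027, 1.0, 0.0]
contact_force: [0.2, -2.8, 2.0]
gripper_width: 0.396
```

```bash
python3 st.py
```

```text
t 25.75 p [0.513  0.3336 0.1177] jaw 86.89 zax [ 0.001  0.    -1.   ] F [ 0.2 -2.8  2. ] w 33.7 q [-0.05  0.67 -0.89  1.77  0.61  1.01  0.35]
```

Touchdown. Open gently to ~55 mm and rise.

Emit:
{"name": "step_arm", "arguments": {
  "increments": [
    [0, 0, -0.0005, 0, 0, 0, 1],
    [0, 0, -0.0005, 0, 0, 0, 0.2],
    [0, 0, 0, 0, 0, 0, 0],
    [0, 0, 0, 0, 0, 0, -0.3],
    [0, 0, 0, 0, 0, 0, -0.3],
    [0, 0, 0.01, 0, 0, 0, -0.3],
    [0, 0, 0.03, 0, 0, 0, -0.3],
    [0, 0, 0.06, 0, 0, 0, -0.3],
    [0, 0, 0.1, 0, 0, 0, -0.3],
    [0, 0, 0.13, 0, 0, 0, -0.3]
  ]
}}

```text
t: 26.58
eef_pos: [0.5123, 0.3343, 0.2502]
tool_rot: [0.0, 0.027, 1.0, 0.001]
contact_force: [0.1, 0.3, -0.3]
gripper_width: 0.647
```

```bash
python3 st.py; python3 - <<'E'
from ov import *
P=dict(hub=[.513,.3336,0,.076],lid=[.5124,.3336,np.radians(-3.1),.06])
i,c=grab("scene"); overlay(i,c,P,370,620,50,250,3,"pics/g5.png")
i,c=grab("wrist"); overlay(i,c,P,0,640,0,480,1,"pics/g6.png")
E
```

```text
t 26.58 p [0.5123 0.3343 0.2502] jaw 86.96 zax [ 0.001  0.002 -1.   ] F [ 0.1  0.3 -0.3] w 55.0 q [ 0.02  0.53 -0.98  1.65  0.47  1.22  0.45]
```

View pics/g5.png

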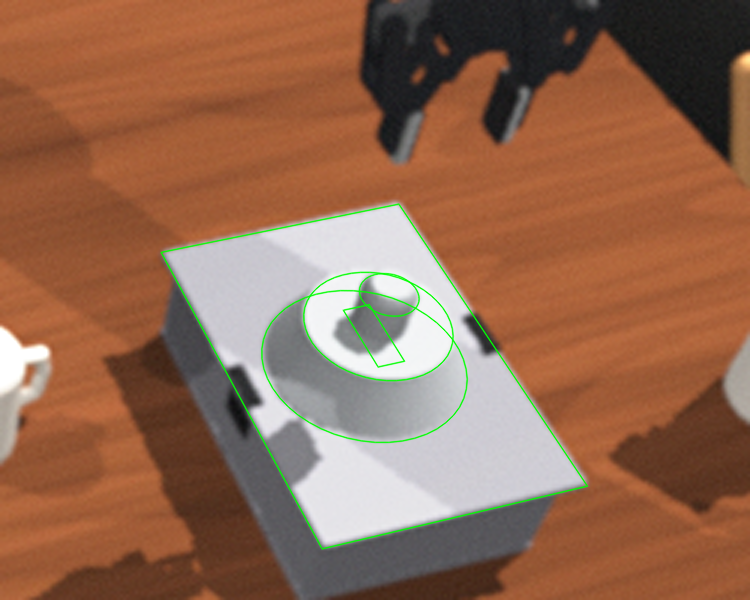

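View pics/g6.png

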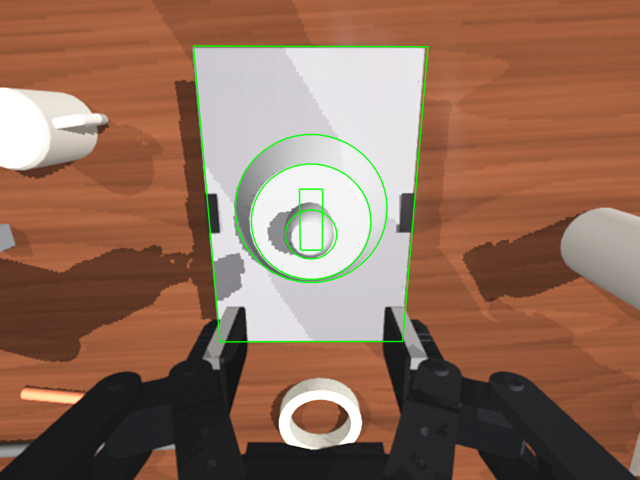

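Emit:
{"name": "step_arm", "arguments": {
  "increments": [
    [-0.081, -0.2356, -0.06, 0, 0, -83, -1],
    [-0.081, -0.2356, -0.06, 0, 0, -83, -1],
    [-0.081, -0.2356, -0.06, 0, 0, -83, -1],
    [-0.081, -0.2356, -0.06, 0, 0, -83, -1],
    [-0.081, -0.2356, -0.06, 0, 0, -83, -1],
    [-0.081, -0.2356, -0.06, 0, 0, -83, -1],
    [-0.081, -0.2356, -0.06, 0, 0, -83, -1],
    [-0.081, -0.2356, -0.06, 0, 0, -83, -1],
    [-0.081, -0.2356, -0.06, 0, 0, -83, -1],
    [-0.081, -0.2356, -0.06, 0, 0, -83, -1]
  ]
}}

```text
t: 27.52
eef_pos: [0.4313, 0.0976, 0.1871]
tool_rot: [0.0, 0.609, 0.793, -0.0]
contact_force: [-0.2, 0.9, -0.2]
gripper_width: 0.999
```

```bash
python3 st.py
```

```text
t 27.52 p [0.4313 0.0976 0.1871] jaw 14.9 zax [ 0. -0. -1.] F [-0.2  0.9 -0.2] w 84.9 q [ 0.34  0.23 -0.79  2.09  0.21  0.9  -0.3 ]
```

Emit:
{"name": "step_arm", "arguments": {
  "increments": [
    [0, 0, 0, 0, 0, -6, -1],
    [0, 0, 0, 0, 0, -11, -1],
    [0, 0, 0, 0, 0, -11, -1],
    [0, 0, 0, 0, 0, -11, -1]
  ]
}}

```text
t: 27.85
eef_pos: [0.4313, 0.0982, 0.1871]
tool_rot: [0.0, 0.679, 0.734, -0.0]
contact_force: [-0.3, -0.6, -0.1]
gripper_width: 1.002
```

```bash
python3 st.py; python3 - <<'E'
from ov import *
P=dict(mug=[.4317,.0987,0])
i,c=grab("wrist"); overlay(i,c,P,0,640,0,480,1,"pics/h1.png")
E
```

```text
t 27.85 p [0.4313 0.0982 0.1871] jaw 4.48 zax [ 0. -0. -1.] F [-0.3 -0.6 -0.1] w 85.2 q [ 0.31  0.22 -0.75  2.09  0.2   0.89 -0.47]
```

View pics/h1.png

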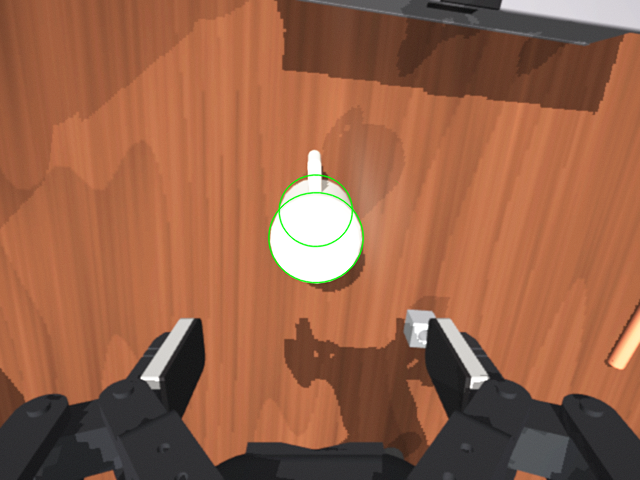

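Emit:
{"name": "step_arm", "arguments": {
  "increments": [
    [0.0005, 0.0005, -0.03, 0, 0, 0, -1],
    [0.0005, 0.0005, -0.06, 0, 0, 0, -1],
    [0.0005, 0.0005, -0.085, 0, 0, 0, -1],
    [0.0005, 0.0005, -0.105, 0, 0, 0, -1],
    [0.0005, 0.0005, -0.125, 0, 0, 0, -1],
    [0.0005, 0.0005, -0.14, 0, 0, 0, -1],
    [0.0005, 0.0005, -0.15, 0, 0, 0, -1],
    [0.0005, 0.0005, -0.153, 0, 0, 0, -1],
    [0.0005, 0.0005, -0.153, 0, 0, 0, -1],
    [0.0005, 0.0005, -0.153, 0, 0, 0, -1]
  ]
}}

```text
t: 28.73
eef_pos: [0.4324, 0.0987, 0.0345]
tool_rot: [0.0, 0.68, 0.733, 0.0]
contact_force: [1.4, -0.5, 0.5]
gripper_width: 1.002
```

```bash
python3 st.py; python3 - <<'E'
from ov import *
P=dict(mug=[.4317,.0987,0])
i,c=grab("wrist"); overlay(i,c,P,0,640,0,480,1,"pics/h2.png")
E
```

```text
t 28.73 p [0.4324 0.0987 0.0345] jaw 4.33 zax [ 0.001  0.    -1.   ] F [ 1.4 -0.5  0.5] w 85.2 q [ 0.13  0.49 -0.59  2.21  0.5   0.58 -0.76]
```

View pics/h2.png

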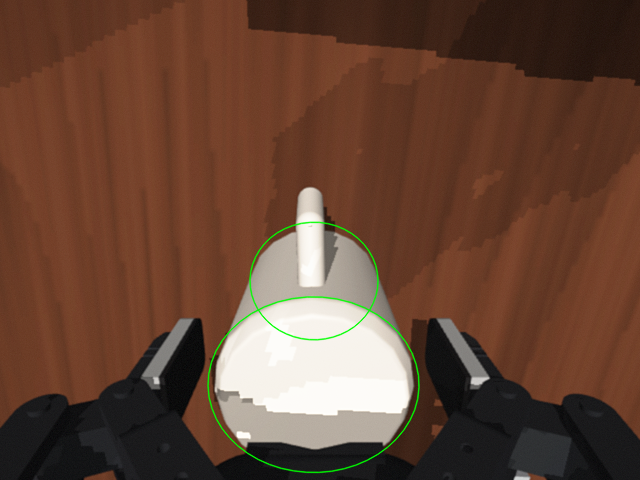

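Emit:
{"name": "step_arm", "arguments": {
  "increments": [
    [0, 0, 0, 0, 0, 0, -0.6],
    [0, 0, 0, 0, 0, 0, -0.4],
    [0, 0, 0, 0, 0, 0, 0],
    [0, 0, 0, 0, 0, 0, 1],
    [0, 0, 0, 0, 0, 0, 1],
    [0, 0, 0, 0, 0, 0, 1],
    [0, 0, 0, 0, 0, 0, 1],
    [0, 0, 0, 0, 0, 0, 1]
  ],
  "force": 40
}}

```text
t: 29.45
eef_pos: [0.4325, 0.0985, 0.0349]
tool_rot: [0.001, 0.68, 0.733, 0.0]
contact_force: [-1.2, -0.5, 6.6]
gripper_width: 0.716
```

```bash
python3 st.py
```

```text
t 29.45 p [0.4325 0.0985 0.0349] jaw 4.3 zax [ 0.001 -0.    -1.   ] F [-1.2 -0.5  6.6] w 60.9 q [ 0.13  0.49 -0.59  2.21  0.5   0.58 -0.76]
```

Emit:
{"name": "step_arm", "arguments": {
  "increments": [
    [0, 0, 0.01, 0, 0, 0, 1],
    [0, 0, 0.03, 0, 0, 0, 1],
    [0, 0, 0.055, 0, 0, 0, 1],
    [0, 0, 0.08, 0, 0, 0, 1],
    [0, 0, 0.105, 0, 0, 0, 1],
    [0, 0, 0.13, 0, 0, 0, 1],
    [0, 0, 0.155, 0, 0, 0, 1],
    [0, 0, 0.18, 0, 0, 0, 1],
    [0, 0, 0.2, 0, 0, 0, 1],
    [0.002, 0.005, 0.21, 0, 0, 0, 1]
  ]
}}

```text
t: 30.28
eef_pos: [0.4343, 0.1032, 0.2468]
tool_rot: [0.001, 0.68, 0.733, 0.001]
contact_force: [0.4, -0.1, -3.2]
gripper_width: 0.715
```

```bash
python3 st.py
```

```text
t 30.28 p [0.4343 0.1032 0.2468] jaw 4.24 zax [ 0.003 -0.001 -1.   ] F [ 0.4 -0.1 -3.2] w 60.8 q [ 0.36  0.15 -0.79  2.02  0.13  1.02 -0.41]
```

Emit:
{"name": "step_arm", "arguments": {
  "increments": [
    [0.005, 0.015, 0, 0, 0, 0, 1],
    [0.014, 0.04, 0, 0, 0, 0, 1],
    [0.025, 0.07, 0, 0, 0, 0, 1],
    [0.035, 0.1, 0, 0, 0, 0, 1],
    [0.045, 0.13, 0, 0, 0, 0, 1],
    [0.055, 0.16, 0, 0, 0, 0, 1],
    [0.065, 0.19, 0, 0, 0, 0, 1],
    [0.073, 0.215, 0, 0, 0, 0, 1],
    [0.077, 0.227, 0, 0, 0, 0, 1],
    [0.078, 0.23, 0, 0, 0, 0, 1]
  ]
}}

```text
t: 31.12
eef_pos: [0.5111, 0.3363, 0.2433]
tool_rot: [-0.001, 0.679, 0.734, -0.0]
contact_force: [0.3, 0.5, -3.0]
gripper_width: 0.715
```

Emit:
{"name": "step_arm", "arguments": {
  "increments": [
    [0, 0, 0, 0, 0, 0, 1],
    [0, 0, 0, 0, 0, 0, 1],
    [0, 0, 0, 0, 0, 0, 1]
  ]
}}

```text
t: 31.37
eef_pos: [0.5121, 0.3315, 0.2438]
tool_rot: [0.001, 0.681, 0.733, -0.001]
contact_force: [0.2, -0.9, -2.6]
gripper_width: 0.716
```

```bash
python3 st.py; python3 - <<'E'
from ov import *
from station import bot
p=bot.get_obs()["eef_pos"]
P=dict(hub=[.513,.3336,0,.076],mug=[p[0],p[1],0,p[2]-.0349])
i,c=grab("scene"); overlay(i,c,P,400,620,20,240,3,"pics/h3.png")
i,c=grab("wrist"); overlay(i,c,P,0,640,0,480,1,"pics/h4.png")
E
```

```text
t 31.37 p [0.5121 0.3315 0.2438] jaw 4.2 zax [-0.    -0.002 -1.   ] F [ 0.2 -0.9 -2.6] w 60.9 q [-0.1   0.47 -0.78  1.66  0.36  1.16 -0.9 ]
```

View pics/h3.png

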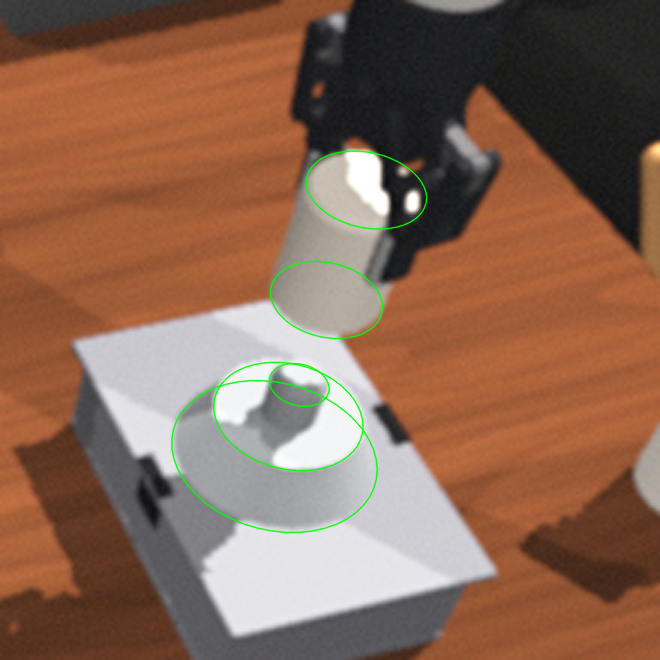

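View pics/h4.png

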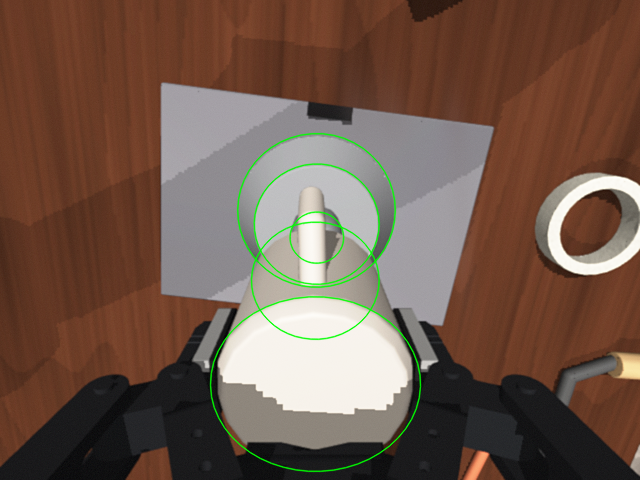

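Emit:
{"name": "step_arm", "arguments": {
  "increments": [
    [0.001, 0.001, -0.015, 0, 0, 0, 1],
    [0.001, 0.001, -0.03, 0, 0, 0, 1],
    [0.001, 0.001, -0.045, 0, 0, 0, 1],
    [0.001, 0.001, -0.055, 0, 0, 0, 1],
    [0.001, 0.001, -0.058, 0, 0, 0, 1],
    [0.001, 0.001, -0.058, 0, 0, 0, 1],
    [0.001, 0.001, -0.058, 0, 0, 0, 1]
  ]
}}

```text
t: 32.05
eef_pos: [0.5132, 0.3345, 0.1866]
tool_rot: [0.0, 0.68, 0.733, 0.0]
contact_force: [0.4, 0.5, -2.8]
gripper_width: 0.714
```

```bash
python3 st.py; python3 - <<'E'
from ov import *
from station import bot
p=bot.get_obs()["eef_pos"]
P=dict(hub=[.513,.3336,0,.076],mug=[p[0],p[1],0,p[2]-.0349])
i,c=grab("scene"); overlay(i,c,P,400,620,20,240,3,"pics/h5.png")
E
```

```text
t 32.05 p [0.5132 0.3345 0.1866] jaw 4.28 zax [ 0.001  0.    -1.   ] F [ 0.4  0.5 -2.8] w 60.7 q [-0.12  0.53 -0.76  1.72  0.41  1.06 -0.94]
```

View pics/h5.png

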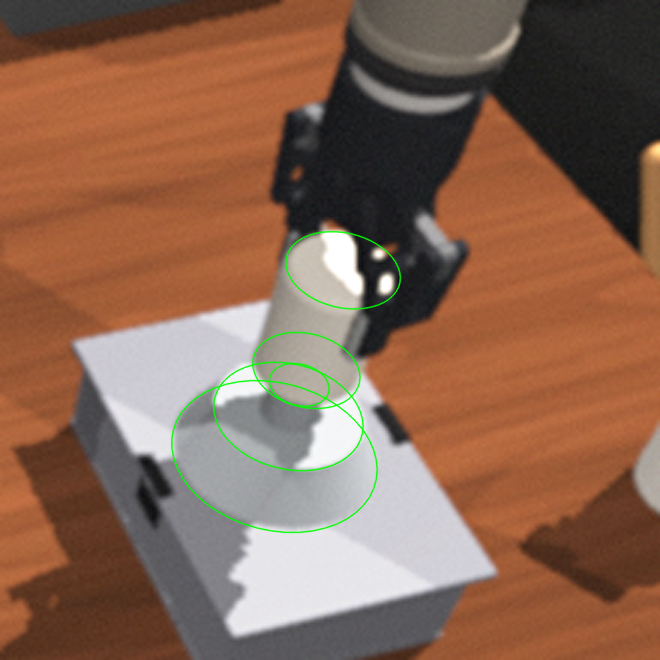

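Mug is centred just above the dome. Lower on: 0.1866 → ~0.148.

Emit:
{"name": "step_arm", "arguments": {
  "increments": [
    [0, -0.001, -0.008, 0, 0, 0, 1],
    [0, -0.001, -0.016, 0, 0, 0, 1],
    [0, -0.001, -0.024, 0, 0, 0, 1],
    [0, -0.001, -0.031, 0, 0, 0, 1],
    [0, -0.001, -0.036, 0, 0, 0, 1],
    [0, -0.001, -0.038, 0, 0, 0, 1],
    [0, -0.001, -0.038, 0, 0, 0, 1],
    [0, -0.001, -0.038, 0, 0, 0, 1]
  ]
}}

```text
t: 32.77
eef_pos: [0.513, 0.3337, 0.148]
tool_rot: [-0.0, 0.68, 0.733, 0.0]
contact_force: [0.2, 0.1, -2.4]
gripper_width: 0.719
```

```bash
python3 st.py
```

```text
t 32.77 p [0.513  0.3337 0.148 ] jaw 4.3 zax [ 0.  0. -1.] F [ 0.2  0.1 -2.4] w 61.1 q [-0.14  0.57 -0.74  1.75  0.45  1.   -0.97]
```

Emit:
{"name": "step_arm", "arguments": {
  "increments": [
    [0, 0, -0.001, 0, 0, 0, 1],
    [0, 0, -0.0015, 0, 0, 0, 1],
    [0, 0, -0.0015, 0, 0, 0, 1]
  ]
}}

```text
t: 33.02
eef_pos: [0.5132, 0.3337, 0.147]
tool_rot: [0.0, 0.68, 0.733, 0.0]
contact_force: [-1.9, -0.9, 1.3]
gripper_width: 0.717
```

```bash
python3 st.py
```

```text
t 33.02 p [0.5132 0.3337 0.147 ] jaw 4.29 zax [ 0.001  0.    -1.   ] F [-1.9 -0.9  1.3] w 61.0 q [-0.14  0.57 -0.74  1.75  0.45  0.99 -0.97]
```

Emit:
{"name": "step_arm", "arguments": {
  "increments": [
    [0, 0, -0.0005, 0, 0, 0, -0.5],
    [0, 0, -0.0005, 0, 0, 0, -0.7],
    [0, 0, -0.0005, 0, 0, 0, -0.9],
    [0, 0, -0.0005, 0, 0, 0, -1],
    [0, 0, -0.0005, 0, 0, 0, -1],
    [0, 0, -0.0005, 0, 0, 0, -1]
  ]
}}

```text
t: 33.52
eef_pos: [0.513, 0.3335, 0.146]
tool_rot: [0.0, 0.68, 0.733, 0.0]
contact_force: [-0.3, -0.1, 0.5]
gripper_width: 1.0
```

```bash
python3 st.py; python3 - <<'E'
from ov import *
i,c=grab("wrist"); cv2.imwrite("pics/h6.png",i)
E
```

```text
t 33.52 p [0.513  0.3335 0.146 ] jaw 4.3 zax [ 0.  0. -1.] F [-0.3 -0.1  0.5] w 85.0 q [-0.14  0.57 -0.73  1.75  0.45  0.99 -0.97]
```

View pics/h6.png

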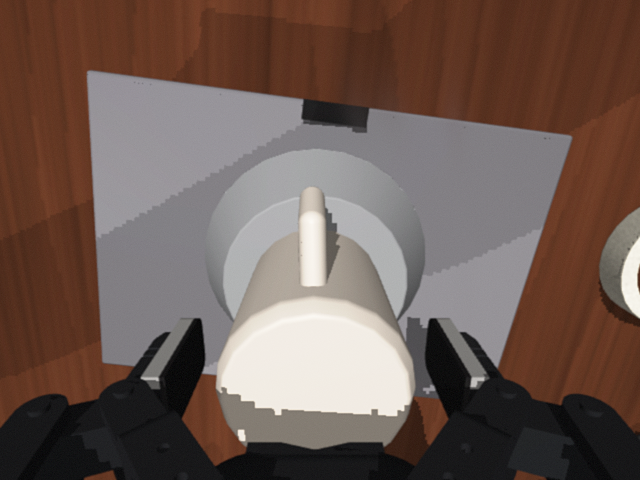

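The picture shows both pads clear of the mug, which stands upright (its base at about column 315, row 370). I'll rise straight up.

Emit:
{"name": "step_arm", "arguments": {
  "increments": [
    [0, 0, 0.008, 0, 0, 0, -1],
    [0, 0, 0.02, 0, 0, 0, -1],
    [0, 0, 0.04, 0, 0, 0, -1],
    [0, 0, 0.065, 0, 0, 0, -1],
    [0, 0, 0.095, 0, 0, 0, -1],
    [0, 0, 0.125, 0, 0, 0, -1],
    [0, 0, 0.15, 0, 0, 0, -1],
    [0, 0, 0.15, 0, 0, 0, -1]
  ]
}}

```text
t: 34.23
eef_pos: [0.5145, 0.3361, 0.3034]
tool_rot: [0.001, 0.68, 0.733, 0.005]
contact_force: [0.5, 1.2, 0.7]
gripper_width: 0.998
```

Emit:
{"name": "step_arm", "arguments": {
  "increments": [
    [0, -0.2, 0, 0, 0, 0, -1],
    [0, -0.2, 0, 0, 0, 0, -1],
    [0, -0.2, 0, 0, 0, 0, -1],
    [0, -0.2, 0, 0, 0, 0, -1],
    [0, -0.2, 0, 0, 0, 0, -1],
    [0, -0.2, 0, 0, 0, 0, -1],
    [0, -0.2, 0, 0, 0, 0, -1],
    [0, -0.2, 0, 0, 0, 0, -1]
  ]
}}

```text
t: 34.9
eef_pos: [0.5129, 0.1344, 0.2968]
tool_rot: [0.0, 0.68, 0.733, 0.001]
contact_force: [0.9, 1.1, 1.9]
gripper_width: 1.0
```

```bash
python3 st.py; python3 - <<'E'
from ov import *
P=dict(hub=[.513,.3336,0,.076],lid=[.5124,.3336,np.radians(-3.1),.06],mug=[.513,.3337,0,.112])
i,c=grab("scene"); overlay(i,c,P,400,620,60,260,3,"pics/i1.png")
i,c=grab("top"); overlay(i,c,P,100,300,190,350,3.5,"pics/i2.png")
E
```

```text
t 34.9 p [0.5129 0.1344 0.2968] jaw 4.32 zax [ 0.001  0.001 -1.   ] F [0.9 1.1 1.9] w 85.0 q [ 0.29  0.27 -0.79  1.78  0.2   1.18 -0.48]
```

View pics/i1.png

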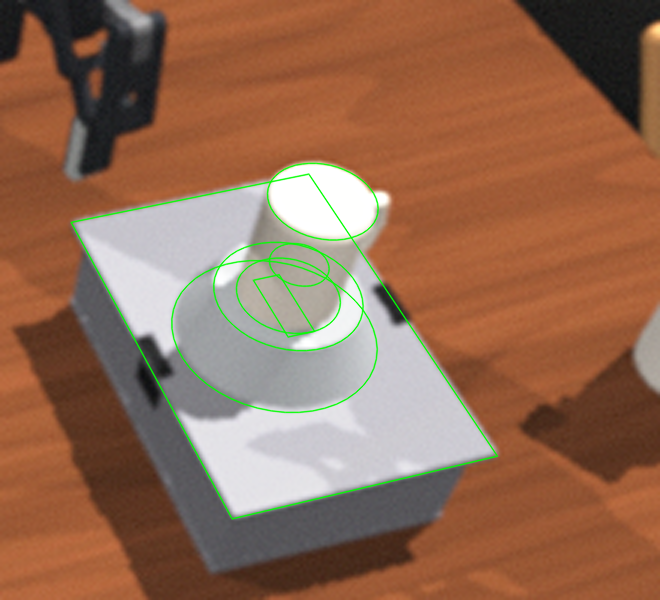

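View pics/i2.png

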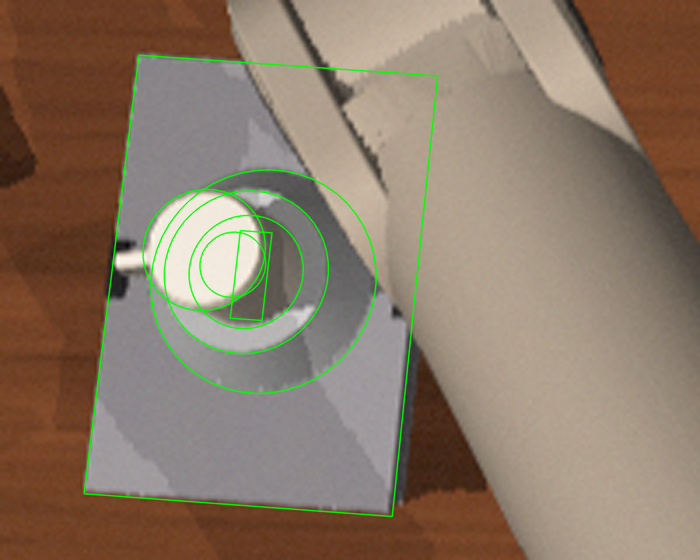

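Emit:
{"name": "step_arm", "arguments": {
  "increments": [
    [0, 0, 0, 0, 0, 0, -1],
    [0, 0, 0, 0, 0, 0, -1],
    [0, 0, 0, 0, 0, 0, -1],
    [0, 0, 0, 0, 0, 0, -1]
  ]
}}

```text
t: 35.33
eef_pos: [0.5129, 0.1341, 0.2959]
tool_rot: [-0.0, 0.68, 0.733, 0.0]
contact_force: [0.1, -0.1, 0.0]
gripper_width: 1.005
```

```bash
python3 st.py; python3 -c "
from station import bot
print(bot.hand_in())"
```

```text
t 35.33 p [0.5129 0.1341 0.2959] jaw 4.35 zax [-0.  0. -1.] F [ 0.1 -0.1  0. ] w 85.4 q [ 0.29  0.27 -0.79  1.78  0.21  1.18 -0.48]
the job is handed in; nothing more can be done
None
```

The kit is packed away in the order asked, and I handed the job in at about 35 s of the 141 s allowed. The brush lies bristles down in the larger bay and the tin stands upright in the smaller one. The lid is on square, the hub cap sits over its handle, and the mug stands mouth down over the dome.

- **Position:** In the last scene and top pictures, the outlines I predicted for the seated lid, hub cap and mug matched what shows to about a pixel, roughly 2 mm. The arm hides the right side of the stack in the top picture. The brush and tin were last seen, flat and upright, before the lid went on.
- **Height:** The lid, hub cap and mug each touched down within about 1 mm of their expected seated heights.
- **Contact:** The highest wrist force I read was about 15 N. At the end the gripper was fully open and well clear of the stack, with the force near zero.

No check failed. The one small disagreement was up to 2 mm between commanded and measured sideways position just after moves, which I corrected before each set-down.

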